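# Rehang a vial basket on the other stand

### The arm

A 6-joint arm with a two-finger parallel gripper is mounted at the origin on the work surface. World frame = base frame: x ahead of the robot, y to its left, z up, the work surface at z = 0. Lengths are in m, angles in degrees, forces in N, time in s.
With the tool pointing down it reaches from about 0.35 to 0.875 m from the base axis. Payload 4.2 kg.
Tool frame: the origin (TCP) lies midway between the tips of the shut fingers; the grasp point (between the pads) lies r.grasp_offset behind it (r.grasp_offset is the distance from the TCP to the grasp point, in m); z points along the fingers, y is the direction in which the jaws open and shut (so a half turn about z gives the same grasp; the last joint's range is limited). The gripper opens to 87 mm and grips with 3 to 60 N. Pads are 19 mm wide; open, the fingers measure 117 mm over their backs; the gripper's body (75 mm by 190 mm) begins 51 mm behind the grasp point.
Start: joints at [-58.006, 22.042, 0.453, 0, -68.411, -14.817], TCP at [0.185, -0.597, 0.186] pointing down, gripper open.
Joint ranges: [-179.83, 179.83], [-69.29, 118.12], [-61.27, 80.66], [-181.25, 117.63], [-171.15, -9.14], [-177.46, 177.46]. Speed limits (degrees/s): [159.86, 159.86, 180, 180, 180, 180].

### API

Orientations are given as a 3x3 rotation matrix whose columns are the frame's x, y, z axes.
In Python, from station import sense, optics, r gives the robot as it stands. The module is installed in compiled form; this text tells all that it offers.
- The arm moves only by the tool servo_tool, never from a script. Its argument "deltas" is a list of rows, each an object with "slide": the shift along the tool's x, y, z in units of 25 mm (1.0 is 25 mm), a list of three; "spin": the turn about the tool's z in units of 8 degrees (1.0 is 8 degrees). A call has 1 to 10 rows; each row shifts and turns the pose as measured when the row begins, along the tool's axes as they then stand; what a row does not reach is not made up. A row lasts 1/10 s, in which the tool goes at most 50 mm and 8.59 degrees, less where a joint would pass 70% of its speed; a pose out of reach is approached as far as the arm can. A call is refused whole if a number of a shift passes 1 or a number of a turn 1, either way. A call with a gripper value outside its range is refused whole. "gripper" is the closure in counts, from 0 (fully open) to 255 (shut), set as the call begins (left out, the last holds). The fingers move at their own pace and stop on an object; the grip force is fixed at half the most. Time passes only in rows, so rows that do not move let the fingers close. It gives the time, the measured TCP pose, the force and the opening at its end, in the units of the state.
- sense(): the state, without advancing time (a new reading comes with each control period).
- optics.capture(name): name is "scene" or "top"; returns a dict with "frame" (384x512x3 uint8, red, green, blue), "camera_matrix" (3x3 intrinsics, pixels), "eye" and "rotation" of the camera in the world. Camera axes: x right, y down, z forward; pixel columns grow to the right and rows downward; lengths in m; the calibration is good to about 2 mm. A picture is of the moment at which its call begins. There is no depth.
- r.finish_job(): hands the job in, once; it reports no verdict.
The state is a dict: "time_s": time; "joints": joint angles; "joint_velocities": joint speeds; "effort": joint torques, N m; "tcp_pos": TCP position; "ee_rot": TCP orientation; "wrist_force": force on the tool from outside, world axes, zero at the start; "moment": the same for the moment, N m; "gripper_width": opening from 0.0 (shut) to 1.0 (fully open).
Only numpy, scipy, OpenCV 4.12 (cv2) and the standard library are available. Lean on these libraries where they do the work, as an engineer would, in place of code of your own. Each camera call takes 0.05 s, during which the arm holds its last target.

### The job

Move the wire basket of vials from the forked hook it hangs on to the empty forked hook of the other stand, without setting it down or dropping it, and keep it level all the way. On the new hook, feel the basket's crossbar down gently onto the two open arms, slide it back under the keepers without forcing it, and lower it fully home into both notches before letting go. Leave the bottles and the other loose things where they are.

Things in the scene. Friction and masses are not known exactly. Their poses are not given: they have to be found in the camera images.
- handle (a point): Centre of the basket's black grip block (16 mm along x, 40 along y, 36 high), to be pinched from above across its 16 mm. Axes are the basket's: z up, y along the crossbar. 20 mm above the bar's centre, 135 mm above the tray's underside. Basket 0.28 to 0.56 kg; at the start its bar lies in stand_a's notches, axes as the stand's.
- bar (a point): Middle of the basket's steel crossbar, by which it hangs: 8 mm diameter, 156 mm long along the basket's y (ends at +-78 mm). Thin side wires at y = +-45 mm run from it down to the tray, passing between the hook's arms. When seated on a stand its middle is on the stand's y = 0 and the axes agree.
- basket: The basket; origin at the centre of its tray's underside, 115 mm below the bar. Tray 76 mm (x) by 94 mm (y), with six amber vials whose tops are 49 mm above the underside. It can rock about the bar when hung.
- stand_a: Stand on which the basket hangs at the start, fixed: grey foot plate 170 x 150 x 10 mm, upright rod 12 mm thick, 270 mm tall, clamp, and a steel fork of two level arms pointing along -x at y = -62 and +62 mm (10 mm wide). Origin at the rod's foot on the table, z up. A crossbeam joins the arms 75 mm behind the notches, below the bar.
- seat_a (a point): Seated bar centre of stand_a, midway between its notches: at x = -120, z = 235 mm of stand_a. Each arm's notch is 14 mm long (x -7 to +7 mm from here), its floor 4 mm below this point and 6 mm below the rail in front of it; a back wall stands behind it, from 7 mm on, up to the keeper.
- rail_a (a point): On stand_a's fork, level with the rails' top, midway between the arms and 44 mm in front (-x) of seat_a, 2 mm above it. The rails are open from above here, from 22 to 66 mm in front of the seat; a lip 8 mm high closes each arm's tip (66 to 71 mm). The bar goes on or off the fork only here, and must clear the lips.
- keeper_a (a point): Underside of stand_a's keepers, midway between them: each is a bar over its arm from the back wall to 22 mm in front of the seat, underside 12 mm above the rails, top 17 mm above. The 8 mm crossbar passes under with 4 mm to spare only by sliding along the rails. Lifting it straight up from the notches jams it.
- stand_b: The empty stand, fixed, frame and fork just like stand_a's, but clamped by hand elsewhere: its seat (bar centre when home) lies anywhere from x = -110 to -130 mm and z = 194 to 250 mm of this frame. These two offsets are not measured: find rails, back walls, notch floors by touch. y = 0 and yaw are true. The fork does not give: touch and slide slowly, some 10 to 20 mm/s.
- bottle_s: Bystander: small amber bottle, 38 mm across, 75 high; origin under its base.
- bottle_m: Bystander: amber bottle, 44 mm across, 90 high; origin under its base.
- bottle_l: Bystander: larger amber bottle, 60 mm across, 120 high; origin under its base.
- jar: Bystander: white jar, 60 mm across, 60 high; origin under its base.
- beaker: Bystander: glass beaker, 70 mm across, 85 high; origin under its base.
- mortar: Bystander: white bowl, 90 mm across, 50 high; origin under its base.
- spatula: Bystander: spatula lying flat, 160 mm long; origin on the table under it.
Things that resemble listed ones, but are neither listed nor needed, are in the scene too. Leave any green look-alike of the basket alone.

How it is judged:
By the outcome, as a careful person would: the job done as asked, in the order asked, and still so for the second after the job is handed in, with the robot touching nothing.
It also fails if it takes over 64 s, if anything falls off the work surface, if the arm or the gripper's body presses on something with over 40 N, if the wrist force passes 120 N, or if a joint passes its speed limit or range.

## Working session

There is one attempt and no reset: what is moved stays moved. The work goes in short steps, Python scripts to look and compute and a tool call to move; the robot and the scene stay as the last step left them, time stands still between calls to the robot, and variables do not carry over. Pictures are saved under pics/ and viewed, and the job is handed in when it is done.

Besides the shell and the picture viewer there is one more tool, called as name([rows], argument=value, ...), one row to a line, values as JSON. servo_tool: Moves the arm, as the interface text tells. Its arguments: {"type":"object","properties":{"deltas":{"type":"array"},"gripper":{"type":"number"}},"required":["deltas"]}

```bash
mkdir -p pics; python3 - <<'E'
from station import sense, optics, r
import cv2, numpy as np
for n in ("scene","top"):
    c=optics.capture(n); cv2.imwrite(f"pics/{n}0.png",c["frame"][:,:,::-1])
    np.savez(f"{n}0.npz",**{k:np.array(v) for k,v in c.items()})
    print(n,np.round(c["camera_matrix"],2).tolist(),np.round(c["eye"],4),np.round(c["rotation"],4).tolist())
s=sense(); print({k:np.round(v,3).tolist() for k,v in s.items()}, r.grasp_offset)
E
```

```text
scene [[352.47, 0.0, 256.06], [0.0, 352.47, 192.38], [0.0, 0.0, 1.0]] [1.2299 0.3357 0.7947] [[-0.4113, 0.554, -0.7238], [0.9114, 0.2605, -0.3185], [0.0121, -0.7907, -0.6121]]
top [[366.34, 0.0, 256.76], [0.0, 366.34, 191.78], [0.0, 0.0, 1.0]] [ 0.2931 -0.0096  1.242 ] [[-0.0203, -0.9878, 0.1546], [-0.9997, 0.0219, 0.0087], [-0.012, -0.1544, -0.9879]]
{'time_s': 0.1, 'joints': [-58.006, 22.086, 0.389, -0.025, -68.412, -14.817], 'joint_velocities': [-0.022, -0.157, 0.214, 0.198, 0.035, -0.002], 'effort': [-0.0, -39.169, 18.793, 4.232, 0.013, -0.0], 'tcp_pos': [0.184, -0.597, 0.185], 'ee_rot': [[-0.955, -0.295, -0.001], [-0.295, 0.955, 0.002], [0.0, 0.002, -1.0]], 'wrist_force': [0.693, -0.843, 0.25], 'moment': [0.0, 0.017, 0.022], 'gripper_width': 0.997} 0.0187
```

View pics/scene0.png

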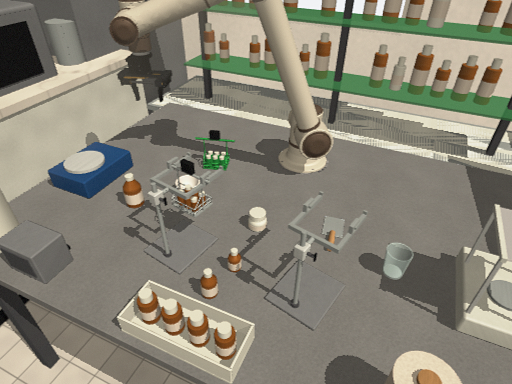

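View pics/top0.png

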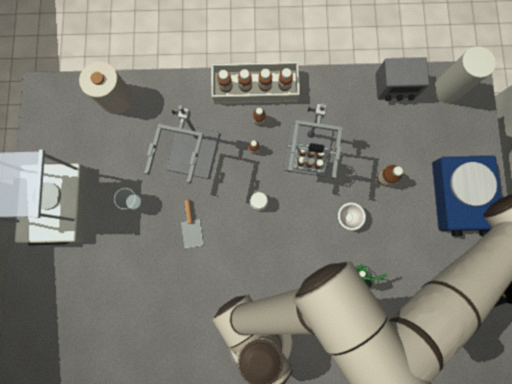

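The scene view shows the wire basket hanging on stand_a, with its black grip near (187,166). The green look-alike is at (214,135) and the empty stand_b is at about (300,250). In the top view these are at (316,147), (365,275) and (185,140). I'll take close crops next.

```bash
python3 - <<'E'
import cv2
s=cv2.imread("pics/scene0.png");t=cv2.imread("pics/top0.png")
a=cv2.resize(s[125:275,130:260],None,fx=4,fy=4,interpolation=cv2.INTER_CUBIC)
b=cv2.resize(s[185:335,255:385],None,fx=4,fy=4,interpolation=cv2.INTER_CUBIC)
cv2.imwrite("pics/ca.png",a);cv2.imwrite("pics/cb.png",b)
cv2.imwrite("pics/ct.png",cv2.resize(t[95:205,135:355],None,fx=3.6,fy=3.6,interpolation=cv2.INTER_CUBIC))
E
```

```text
(no output)
```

View pics/ca.png

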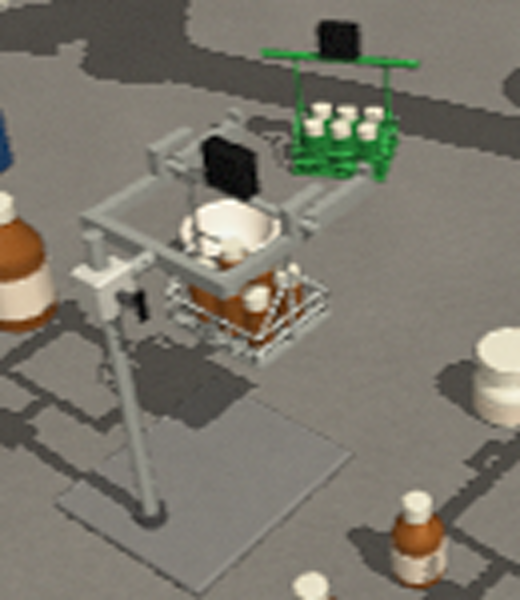

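View pics/cb.png

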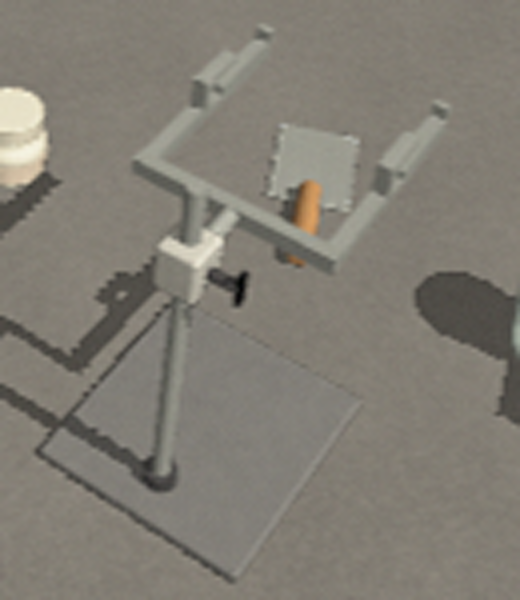

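View pics/ct.png

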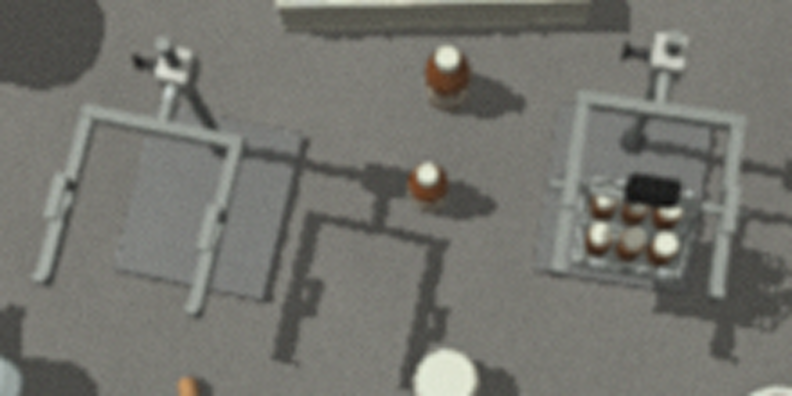

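Two black grips could be mistaken for each other: the wire basket's at scene (187,166) and the green look-alike's at (214,134). The crop confirms the first one, on the steel wire basket in stand_a's fork. Next I triangulate.

```bash
cat > h.py <<'E'
import numpy as np, cv2
def cam(n,i=0):
    d=np.load(f"{n}{i}.npz"); return d["camera_matrix"],d["eye"],d["rotation"],d["frame"]
def ray(c,p):
    K,e,R,_=c; d=R@np.linalg.inv(K)@np.array([p[0],p[1],1.]); return e,d/np.linalg.norm(d)
def plane(c,p,z):
    e,d=ray(c,p); return e+d*(z-e[2])/d[2]
def tri(c1,p1,c2,p2):
    (a,u),(b,v)=ray(c1,p1),ray(c2,p2)
    st=np.linalg.lstsq(np.c_[u,-v],b-a,rcond=None)[0]
    x,y=a+u*st[0],b+v*st[1]; return (x+y)/2,np.linalg.norm(x-y)
def proj(c,X):
    K,e,R,_=c; q=K@(R.T@(np.array(X)-e)); return q[:2]/q[2]
E
python3 - <<'E'
from h import *
S,T=cam("scene"),cam("top")
ca=lambda x,y:((x+.5)/4-.5+130,(y+.5)/4-.5+125)
cb=lambda x,y:((x+.5)/4-.5+255,(y+.5)/4-.5+185)
ct=lambda x,y:((x+.5)/3.6-.5+135,(y+.5)/3.6-.5+95)
P={}
for n,s,t in [("A tip-",ca(368,172),ct(560,272)),]:pass
for n,s,t in [("Atip+y",ca(368,172),ct(560,272)),("Atip-y",ca(235,115),ct(718,290)),("Arear+",ca(230,285),ct(582,98)),("Arear-",ca(90,215),ct(742,120)),
 ("Btip+y",cb(440,110),ct(40,278)),("Btip-y",cb(262,35),ct(193,308)),("Brear+",cb(333,262),ct(88,110)),("Brear-",cb(140,160),ct(238,142))]:
    X,g=tri(S,s,T,t);P[n]=X;print(n,np.round(X,4),"gap",round(g,4))
for k in "AB":
    d=P[k+"tip+y"]+P[k+"tip-y"]-P[k+"rear+"]-P[k+"rear-"]; print(k,"arm dir deg (of -x)",np.degrees(np.arctan2(-d[1],-d[0])),"len",np.linalg.norm(d)/2)
    d=P[k+"tip+y"]-P[k+"tip-y"]; print(" y dir tips",np.degrees(np.arctan2(-d[0],d[1])),np.linalg.norm(d))
    d=P[k+"rear+"]-P[k+"rear-"]; print(" y dir rear",np.degrees(np.arctan2(-d[0],d[1])),np.linalg.norm(d))
print("foot A",plane(S,ca(150,515),0.01),"foot B",plane(S,cb(160,475),.01))
for n,c in [("scene",S),("top",T)]:
    im=c[3]; m=(im.max(2)<35).astype(np.uint8)
    k,l,st,ce=cv2.connectedComponentsWithStats(m)
    for i in range(1,k):
        x,y,w,h,a=st[i]
        if a>15: print(n,st[i],np.round(ce[i],1))
# plates corners
for n,pts in [("A",[ca(57,505),ca(198,593),ca(353,455)]),("B",[cb(38,452),cb(235,580),cb(362,403)])]:
    q=np.array([plane(S,p,.01) for p in pts]); print(n,np.round(q,4).tolist(),[np.degrees(np.arctan2(*(b-a)[1::-1])) for a,b in zip(q,q[1:])],[np.linalg.norm(b-a) for a,b in zip(q,q[1:])])
E
```

```text
Atip+y [ 0.5081 -0.0929  0.2371] gap 0.0057
Atip-y [ 0.4902 -0.2141  0.2425] gap 0.0045
Arear+ [ 0.6512 -0.1161  0.2296] gap 0.0057
Arear- [ 0.629  -0.2424  0.2323] gap 0.0049
Btip+y [0.5162 0.3147 0.2258] gap 0.0019
Btip-y [0.4893 0.1934 0.2255] gap 0.0019
Brear+ [0.6577 0.2837 0.2136] gap 0.0033
Brear- [0.627  0.1594 0.2162] gap 0.0007
A arm dir deg (of -x) -10.330382188813086 len 0.14353673761220945
 y dir tips -8.428836753934503 0.12265187408264674
 y dir rear -9.977633998544555 0.12827286064302804
B arm dir deg (of -x) -13.106147522550481 len 0.1437509689172384
 y dir tips -12.495678757720533 0.12416579191393323
 y dir rear -13.860208302225713 0.12801253354967046
foot A [ 0.68297288 -0.18951913  0.01      ] foot B [0.68748164 0.21093714 0.01      ]
scene [   0   21   43   67 2032] [17.  54.2]
scene [159  91   4  10  20] [160.6  96. ]
scene [487 120  15  31  32] [493.8 135.1]
scene [210 131  10   9  79] [214.2 134.9]
scene [181 159  13  16 150] [187.  166.4]
scene [ 18 295  11   9  42] [ 23.3 298.8]
scene [  0 310   8  15  74] [  2.5 316.6]
top [389  87  33   6 130] [405.2  89.3]
top [397  95   6   5  22] [399.5  97. ]
top [409  94   5   6  23] [410.9  96.7]
top [386  96   5   4  17] [387.9  97.5]
top [310 145  13   7  62] [316.  148.3]
top [451 231  11   5  45] [456.5 232.8]
top [479 230  10   5  35] [482.7 231.5]
top [495 282  17  24 165] [506.1 296.2]
A [[0.7038, -0.258, 0.01], [0.7292, -0.1161, 0.01], [0.5653, -0.0839, 0.01]] [np.float64(79.85996187113417), np.float64(168.89655848873608)] [np.float64(0.1441541683501215), np.float64(0.16702235609334337)]
B [[0.7045, 0.1323, 0.01], [0.7385, 0.2769, 0.01], [0.5758, 0.3171, 0.01]] [np.float64(76.77253303567046), np.float64(166.1206083944188)] [np.float64(0.14854226739323612), np.float64(0.1675097407059383)]
```

```bash
python3 - <<'E'
from h import *
S,T=cam("scene"),cam("top")
# grip: top-face / centroid triangulation
X,g=tri(S,(187.0,166.4),T,(316.0,148.3)); print("grip centroid tri",X,g)
print("green grip",tri(S,(214.2,134.9),T,(362,272)))
# candidate frames -> overlay
def ov(k,foot,yaw,seat,c,im,sc,off):
    R=np.array([[np.cos(yaw),-np.sin(yaw),0],[np.sin(yaw),np.cos(yaw),0],[0,0,1]])
    W=lambda p:np.array([foot[0],foot[1],0])+R@np.array(p)
    def line(a,b,col):
        p,q=[ (proj(c,W(v))-off+.5)*sc-.5 for v in (a,b)]
        cv2.line(im,tuple(np.round(p*8).astype(int)),tuple(np.round(q*8).astype(int)),col,1,cv2.LINE_AA,3)
    sx,sz=seat
    for s in(-1,1):
        for e in(-.005,.005):
            line((sx-.071,s*.062+e,sz+.002),(sx+.075,s*.062+e,sz+.002),(0,255,255))
        line((sx-.071,s*.062-.005,sz+.010),(sx-.071,s*.062+.005,sz+.01),(0,0,255))
        line((sx-.022,s*.062-.005,sz+.019),(sx-.022,s*.062+.005,sz+.019),(255,0,0))
    line((0,0,.01),(0,0,.27),(0,255,0))
    if k=="A":
        for y in(-.02,.02):
            for x in(-.008,.008):
                line((sx+x,y,sz+.002),(sx+x,y,sz+.038),(255,0,255))
            line((sx-.008,y,sz+.038),(sx+.008,y,sz+.038),(255,0,255))
        for x in(-.008,.008): line((sx+x,-.02,sz+.038),(sx+x,.02,sz+.038),(255,0,255))
import sys
fA=(.683,-.1895);fB=(.6875,.211);yA=np.radians(-10.3);yB=np.radians(-13.4)
for n,c,offA,offB in [("s",S,(130,125),(255,185)),("t",T,(285,85),(140,85))]:
    ims=[]
    for k,f,y,st,o in [("A",fA,yA,(-.12,.235),offA),("B",fB,yB,(-.12,.217),offB)]:
        im=cv2.resize(c[3][o[1]:o[1]+(150 if n=="s" else 110),o[0]:o[0]+(130 if n=="s" else 80),::-1].copy(),None,fx=(3 if n=="s" else 5),fy=(3 if n=="s" else 5),interpolation=cv2.INTER_CUBIC)
        ov(k,f,y,st,c,im,3 if n=="s" else 5,np.array(o)); ims.append(im)
    cv2.imwrite(f"pics/ov_{n}.png",np.hstack(ims))
E
```

```text
grip centroid tri [ 0.56555319 -0.16682098  0.2543919 ] 0.0019271912964494977
green grip (array([ 0.21839102, -0.2929953 ,  0.15377602]), np.float64(0.01503452397292854))
```

View pics/ov_s.png

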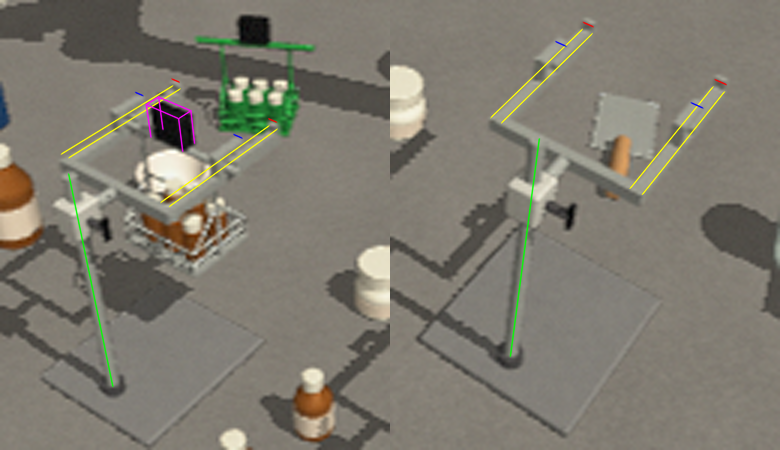

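View pics/ov_t.png

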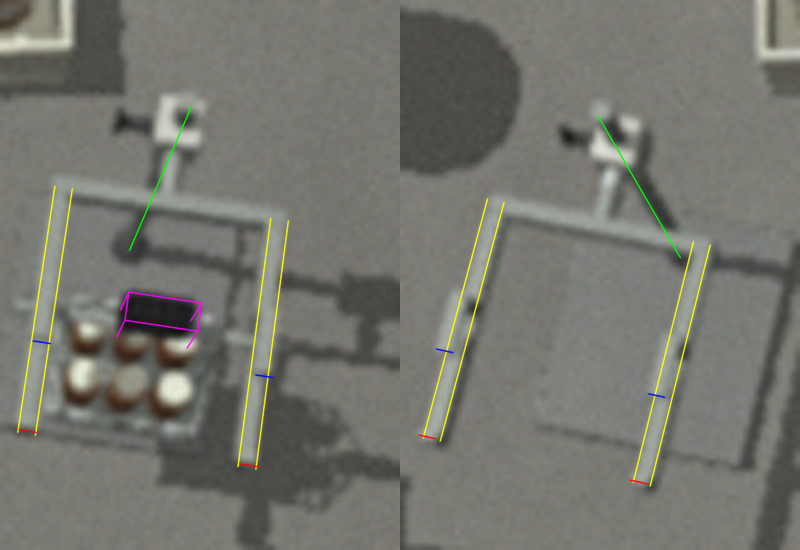

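The black-block ray triangulation gives the grip at (0.5655, -0.167, 0.254), against an expected height of 0.255. The fork tips and rear corners give the same stand_a seat within 1 mm. The same reckoning puts stand_b's seat near (0.569, 0.2385, ~0.219) with yaw about -13.3°. I'll go up first and turn.

servo_tool([
  {"slide": [0,0,-1],"spin": -0.97},
  {"slide": [0,0,-1],"spin": -0.97},
  {"slide": [0,0,-1],"spin": -0.97},
  {"slide": [0,0,-1],"spin": -0.97},
  {"slide": [0,0,-1],"spin": -0.97},
  {"slide": [0,0,-1],"spin": -0.97},
  {"slide": [0,0,-1],"spin": -0.97},
  {"slide": [0,0,0],"spin": -0.97},
], gripper=0)

```text
time_s: 0.9
tcp_pos: [0.1837, -0.5948, 0.3602]
ee_rot: [[-0.144, -0.99, -0.006], [-0.989, 0.144, 0.015], [-0.014, 0.008, -1.0]]
wrist_force: [0.8, -0.1, 0.4]
gripper_width: 1.001
```

```bash
cat > go.py <<'E'
# usage: go.py x y z yaw  -> remaining tool slides (units of 25mm) and spin (units of 8 deg); tool y = -stand x
import sys,numpy as np
from station import sense
s=sense();p=np.array(s["tcp_pos"]);R=np.array(s["ee_rot"])
t=np.array(list(map(float,sys.argv[1:4])));yaw=float(sys.argv[4])
d=R.T@(t-p)/.025
ang=np.degrees(np.arctan2(R[1,1],R[0,1])); e=(180+yaw-ang+180)%360-180
print("t",round(s["time_s"],2),"p",np.round(p,4),"F",np.round(s["wrist_force"],2),"M",np.round(s["moment"],3),"w",round(s["gripper_width"],3))
print("tool units",np.round(d,3),"spin units",round(-e/8,3),"tooly ang",round(ang,2),"tilt z",np.round(R[:,2],4))
E
python3 go.py .5655 -.167 .33 -10.2
```

```text
t 0.9 p [ 0.1837 -0.5948  0.3602] F [ 0.8  -0.14  0.38] M [-0.049  0.03   0.072] w 1.001
tool units [-19.117 -12.655   1.375] spin units 0.239 tooly ang 171.71 tilt z [-0.0063  0.0154 -0.9999]
```

servo_tool([
  {"slide": [-0.95,-0.62,0],"spin": 0.1},
  {"slide": [-0.95,-0.62,0],"spin": 0},
  {"slide": [-0.95,-0.62,0],"spin": 0},
  {"slide": [-0.95,-0.62,0],"spin": 0},
  {"slide": [-0.95,-0.62,0],"spin": 0},
  {"slide": [-0.95,-0.62,0],"spin": 0},
  {"slide": [-0.95,-0.62,0],"spin": 0},
  {"slide": [-0.95,-0.62,0],"spin": 0},
  {"slide": [-0.95,-0.62,0],"spin": 0},
  {"slide": [-0.95,-0.62,0],"spin": 0},
])

```text
time_s: 1.9
tcp_pos: [0.3779, -0.377, 0.3567]
ee_rot: [[-0.163, -0.987, -0.012], [-0.986, 0.163, 0.025], [-0.023, 0.016, -1.0]]
wrist_force: [0.9, -0.8, -0.5]
gripper_width: 1.001
```

```bash
python3 go.py .5655 -.167 .33 -10.2
```

```text
t 1.9 p [ 0.3779 -0.377   0.3567] F [ 0.94 -0.83 -0.5 ] M [ 0.002  0.007 -0.002] w 1.001
tool units [-9.484 -6.056  1.185] spin units 0.105 tooly ang 170.64 tilt z [-0.012   0.0249 -0.9996]
```

servo_tool([
  {"slide": [-0.9,-0.6,0],"spin": 0.05},
  {"slide": [-0.9,-0.6,0],"spin": 0.05},
  {"slide": [-0.9,-0.6,0],"spin": 0},
  {"slide": [-0.9,-0.6,0],"spin": 0},
  {"slide": [-0.9,-0.6,0],"spin": 0},
  {"slide": [-0.9,-0.6,0],"spin": 0},
  {"slide": [-0.9,-0.6,0.2],"spin": 0},
  {"slide": [-0.9,-0.6,0.4],"spin": 0},
  {"slide": [-0.9,-0.4,0.4],"spin": 0},
  {"slide": [-0.9,-0.3,0.2],"spin": 0},
])

```text
time_s: 2.9
tcp_pos: [0.5576, -0.1673, 0.324]
ee_rot: [[-0.176, -0.984, -0.019], [-0.984, 0.176, 0.03], [-0.026, 0.024, -0.999]]
wrist_force: [-0.8, -0.1, 0.1]
gripper_width: 1.0
```

```bash
python3 go.py .5655 -.167 .29 -10.2
```

```text
t 2.9 p [ 0.5576 -0.1673  0.324 ] F [-0.78 -0.06  0.11] M [-0.058  0.05  -0.012] w 1.0
tool units [-0.035 -0.343  1.352] spin units 0.009 tooly ang 169.87 tilt z [-0.0195  0.0296 -0.9994]
```

servo_tool([
  {"slide": [0,-0.3,0],"spin": 0},
  {"slide": [0,0,0.3],"spin": 0},
  {"slide": [0,0,0.3],"spin": 0},
  {"slide": [0,0,0.3],"spin": 0},
])

```text
time_s: 3.3
tcp_pos: [0.565, -0.1664, 0.2979]
ee_rot: [[-0.174, -0.985, -0.023], [-0.984, 0.173, 0.03], [-0.026, 0.028, -0.999]]
wrist_force: [-0.8, 0.1, 0.7]
gripper_width: 0.999
```

```bash
python3 go.py .5655 -.167 .238 -10.2; python3 - <<'E'
from station import optics
import cv2,numpy as np
o=[]
for n,(x,y,w,h) in [("scene",(130,90,150,150)),("top",(260,60,150,150))]:
    c=optics.capture(n);np.savez(f"{n}1.npz",**{k:np.array(v) for k,v in c.items()})
    o.append(cv2.resize(c["frame"][y:y+h,x:x+w,::-1],None,fx=2.6,fy=2.6,interpolation=cv2.INTER_CUBIC))
cv2.imwrite("pics/p1.png",np.hstack(o))
E
```

```text
t 3.3 p [ 0.565  -0.1664  0.2979] F [-0.81  0.14  0.69] M [-0.04   0.011  0.   ] w 0.999
tool units [ 0.081 -0.09   2.392] spin units 0.029 tooly ang 170.03 tilt z [-0.0229  0.0304 -0.9993]
```

View pics/p1.png

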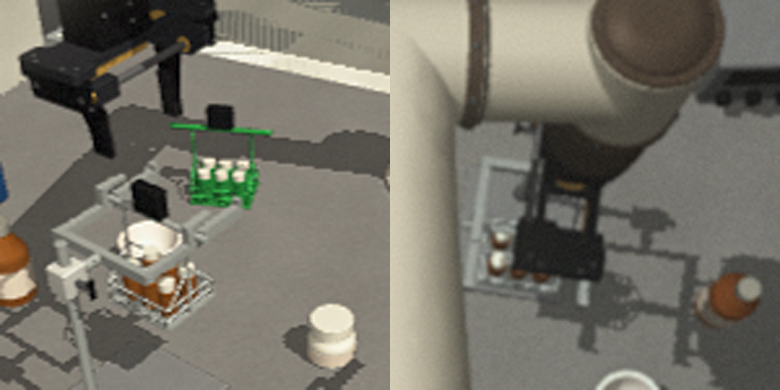

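```bash
python3 - <<'E'
from h import *
S,T=cam("scene"),cam("top")
for n,o,c in (("s",(130,90),S),("t",(260,60),T)):
    for X in [(.565,-.1664,.298),(.565-.042,-.1664+.0075,.298),(.565+.042,-.1664-.0075,.298),(.565-.042,-.1664+.0075,.35),(.565+.042,-.1664-.0075,.35)]:
        p=proj(c,X); print(n,X,np.round(p,1),np.round((p-o)*2.6,0))
E
```

```text
s (0.565, -0.1664, 0.298) [185.1 152.7] [143. 163.]
s (0.5229999999999999, -0.15889999999999999, 0.298) [195.9 146.1] [171. 146.]
s (0.607, -0.1739, 0.298) [173.7 159.6] [114. 181.]
s (0.5229999999999999, -0.15889999999999999, 0.35) [194.1 129.1] [167. 102.]
s (0.607, -0.1739, 0.35) [171.  142.1] [107. 135.]
t (0.565, -0.1664, 0.298) [318.  144.2] [151. 219.]
t (0.5229999999999999, -0.15889999999999999, 0.298) [315.8 159.7] [145. 259.]
t (0.607, -0.1739, 0.298) [320. 129.] [156. 179.]
t (0.5229999999999999, -0.15889999999999999, 0.35) [318.9 154.7] [153. 246.]
t (0.607, -0.1739, 0.35) [323.3 122.3] [165. 162.]
```

```bash
python3 - <<'E'
from h import *
S=cam("scene",1);T=cam("top",1)
def mk(c,x,y,w,h,f,X):
    im=cv2.resize(c[3][y:y+h,x:x+w,::-1].copy(),None,fx=f,fy=f,interpolation=cv2.INTER_CUBIC)
    for q,col in X:
        p=((proj(c,q)-(x,y)+.5)*f-.5).astype(int); cv2.circle(im,tuple(p.tolist()),3,col,-1)
    return im
pts=[((.565,-.1664,.298),(0,0,255)),((.523,-.159,.298),(255,0,255)),((.607,-.174,.298),(255,0,255)),((.565,-.167,.273),(0,255,0))]
cv2.imwrite("pics/p2.png",np.hstack([mk(S,135,85,95,130,4,pts),mk(T,275,90,95,130,4,pts)]))
E
```

```text
(no output)
```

View pics/p2.png

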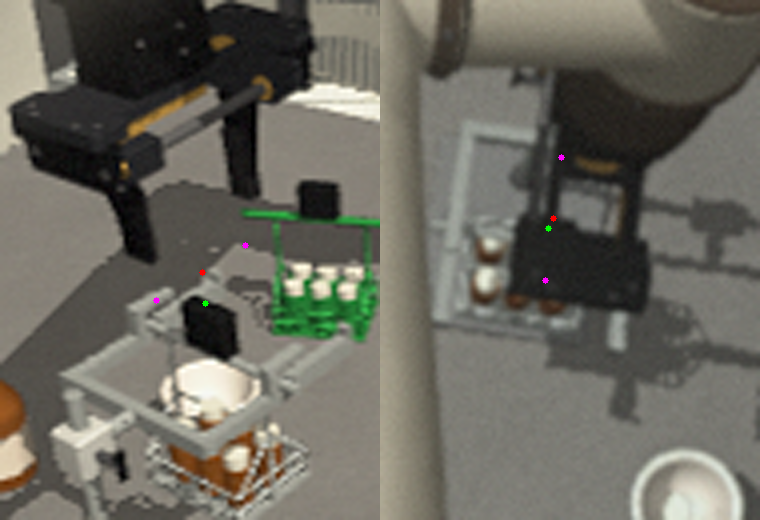

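```bash
python3 - <<'E'
from h import *
S=cam("scene",1);T=cam("top",1)
f=lambda x,y:(135+x/4,85+y/4); g=lambda x,y:(275+(x-380)/4,90+y/4)
for s,t in [((308,18),(513,300)),((308,75),(513,300)),((275,2),(640,312)),((308,18),(640,312))]:
    print(tri(S,f(*s),T,g(*t)))
c=lambda X:np.round(X,4)
# z at which finger-tip midpoint ray passes nearest (.565,-.1664)
e,d=ray(S,f(194,228))
for z in (.298,.31,.32,.33,.34): print(z,c(plane(S,f(194,228),z)))
print(__import__("cv2").imwrite("pics/full1.png",cv2.resize(S[3][:,:,::-1][0:250,80:330],None,fx=3,fy=2.4)))
E
```

```text
(array([ 0.47609943, -0.12043178,  0.44862534]), np.float64(0.0059086970845009254))
(array([ 0.48283546, -0.12259996,  0.41289232]), np.float64(6.84212904002511e-05))
(array([ 0.45936409, -0.17435743,  0.4489727 ]), np.float64(0.028187411323321174))
(array([ 0.45582116, -0.16489093,  0.44191842]), np.float64(0.05150750903385397))
0.298 [ 0.5186 -0.2023  0.298 ]
0.31 [ 0.5358 -0.1893  0.31  ]
0.32 [ 0.5501 -0.1785  0.32  ]
0.33 [ 0.5645 -0.1676  0.33  ]
0.34 [ 0.5788 -0.1568  0.34  ]
True
```

View pics/full1.png

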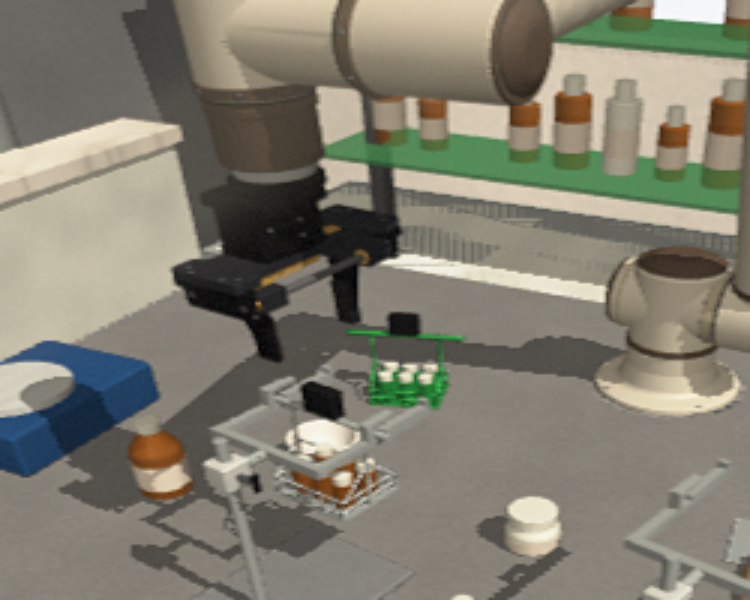

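```bash
python3 - <<'E'
from h import *
S=cam("scene",0)
X=np.array([.184,-.597,.185]);y=np.array([-.295,.955,0]);z=np.array([0,0,1])
x,y0,w,h,f=100,50,100,80,7
im=cv2.resize(S[3][y0:y0+h,x:x+w,::-1].copy(),None,fx=f,fy=f,interpolation=cv2.INTER_CUBIC)
for q,col in [(X,(0,0,255)),(X+.0435*y,(255,0,255)),(X-.0435*y,(255,0,255)),(X+.0435*y+.07*z,(0,255,0)),(X-.0435*y+.07*z,(0,255,0))]:
    p=((proj(S,q)-(x,y0)+.5)*f-.5).astype(int); cv2.circle(im,tuple(p.tolist()),4,col,-1)
cv2.imwrite("pics/p3.png",im)
E
```

```text
(no output)
```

View pics/p3.png

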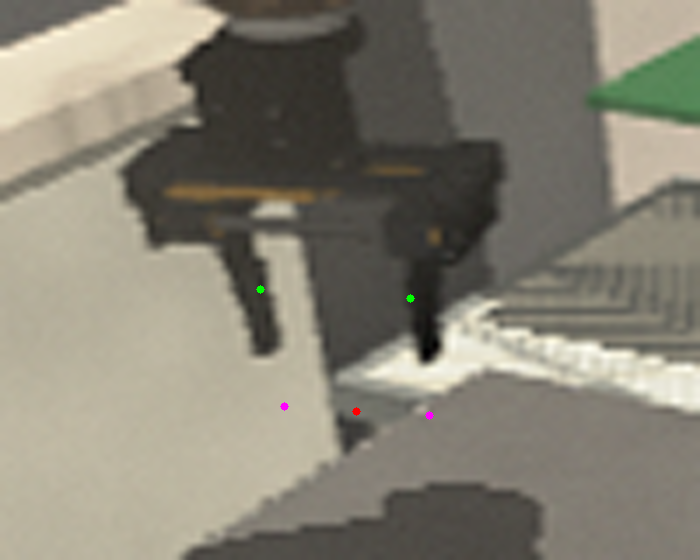

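The open fingertips appear about 30 mm behind the reported TCP along the tool axis, both here and at the start pose. I'll shut the fingers in the air, above the block, to see where the tips are when closed.

servo_tool([
  {"slide": [0,0,0],"spin": 0},
  {"slide": [0,0,0],"spin": 0},
  {"slide": [0,0,0],"spin": 0},
  {"slide": [0,0,0],"spin": 0},
  {"slide": [0,0,0],"spin": 0},
  {"slide": [0,0,0],"spin": 0},
], gripper=200)

```text
time_s: 4.0
tcp_pos: [0.564, -0.1678, 0.299]
ee_rot: [[-0.176, -0.984, -0.022], [-0.984, 0.175, 0.03], [-0.026, 0.027, -0.999]]
wrist_force: [0.3, -0.2, -0.7]
gripper_width: 0.539
```

```bash
python3 go.py .5655 -.167 .238 -10.2; cat > snap.py <<'E'
import sys
from station import optics,sense
from h import *
i=sys.argv[1]; x,y,w,h,f=map(int,sys.argv[2:7]); n=sys.argv[7] if len(sys.argv)>7 else "scene"
c=optics.capture(n);np.savez(f"{n}{i}.npz",**{k:np.array(v) for k,v in c.items()})
S=cam(n,i);s=sense();X=np.array(s["tcp_pos"]);R=np.array(s["ee_rot"])
im=cv2.resize(S[3][y:y+h,x:x+w,::-1].copy(),None,fx=f,fy=f,interpolation=cv2.INTER_CUBIC)
for k,col in ((0,(0,0,255)),(.0325,(255,255,0))):
    p=((proj(S,X-R[:,2]*k)-(x,y)+.5)*f-.5).astype(int); cv2.circle(im,tuple(p.tolist()),3,col,-1)
cv2.imwrite(f"pics/{n}{i}.png",im)
E
python3 snap.py 2 135 85 95 130 4
```

```text
t 4.0 p [ 0.564  -0.1678  0.299 ] F [ 0.33 -0.21 -0.7 ] M [-0.05   0.023 -0.061] w 0.539
tool units [ 0.021 -0.121  2.437] spin units 0.014 tooly ang 169.91 tilt z [-0.022   0.0302 -0.9993]
```

View pics/scene2.png

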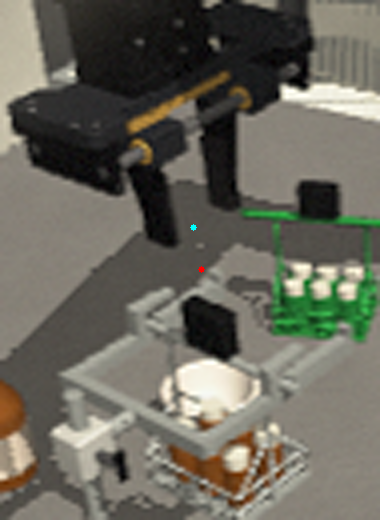

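The fingers are prismatic, and their tips sit at the cyan point about 32 mm behind the reported TCP. In this picture they are around (194,226). So I need to go about 30 mm lower by the readout. I'll descend in stages with the jaws part-open.

servo_tool([
  {"slide": [0,-0.1,0.4],"spin": 0},
  {"slide": [0,-0.02,0.5],"spin": 0},
  {"slide": [0,0,0.5],"spin": 0},
  {"slide": [0,0,0.5],"spin": 0},
  {"slide": [0,0,0.4],"spin": 0},
  {"slide": [0,0,0.1],"spin": 0},
], gripper=100)

```text
time_s: 4.65
tcp_pos: [0.5648, -0.1658, 0.2318]
ee_rot: [[-0.176, -0.984, -0.026], [-0.984, 0.175, 0.031], [-0.026, 0.031, -0.999]]
wrist_force: [0.3, 0.0, 0.5]
gripper_width: 0.606
```

```bash
python3 go.py .5655 -.167 .21 -10.2; python3 snap.py 3 135 85 95 130 4
```

```text
t 4.65 p [ 0.5648 -0.1658  0.2318] F [0.28 0.   0.46] M [-0.041  0.05   0.046] w 0.606
tool units [ 0.065 -0.064  0.868] spin units 0.014 tooly ang 169.91 tilt z [-0.0256  0.0315 -0.9992]
```

View pics/scene3.png

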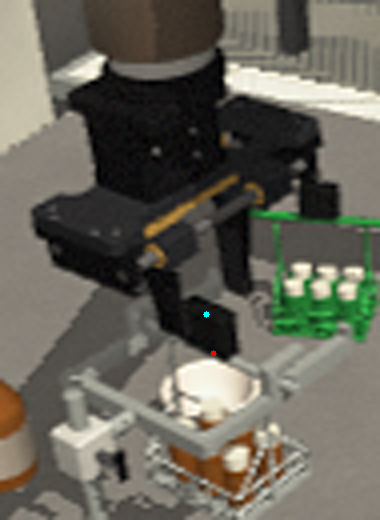

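The fingers straddle the block (black, about (185-235, 297-357)), with the tips only near its top third at (205,312). I'll go down 22 mm more and then close.

servo_tool([
  {"slide": [0.06,-0.06,0.3],"spin": 0},
  {"slide": [0,0,0.3],"spin": 0},
  {"slide": [0,0,0.25],"spin": 0},
  {"slide": [0,0,0],"spin": 0},
])

```text
time_s: 5.1
tcp_pos: [0.5662, -0.1671, 0.2094]
ee_rot: [[-0.176, -0.984, -0.024], [-0.984, 0.175, 0.031], [-0.026, 0.029, -0.999]]
wrist_force: [-0.2, 0.5, 0.9]
gripper_width: 0.612
```

```bash
python3 go.py .5655 -.167 .21 -10.2; python3 snap.py 4 135 85 95 130 4
```

```text
t 5.1 p [ 0.5662 -0.1671  0.2094] F [-0.21  0.48  0.88] M [-0.021  0.056  0.018] w 0.612
tool units [-0.     0.029 -0.023] spin units 0.014 tooly ang 169.91 tilt z [-0.024   0.0311 -0.9992]
```

View pics/scene4.png

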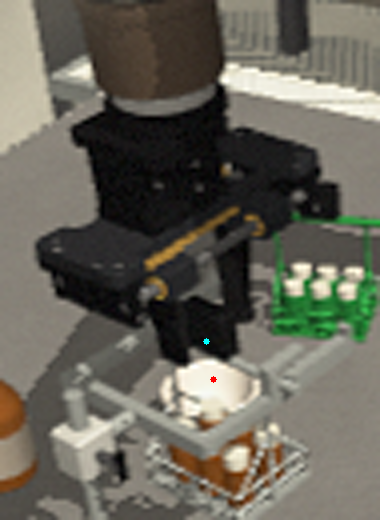

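servo_tool([
  {"slide": [0,0,0],"spin": 0},
  {"slide": [0,0,0],"spin": 0},
  {"slide": [0,0,0],"spin": 0},
  {"slide": [0,0,0],"spin": 0},
  {"slide": [0,0,0],"spin": 0},
  {"slide": [0,0,0],"spin": 0},
  {"slide": [0,0,0],"spin": 0},
  {"slide": [0,0,0],"spin": 0},
  {"slide": [0,0,0],"spin": 0},
], gripper=255)

```text
time_s: 6.05
tcp_pos: [0.5664, -0.1674, 0.2117]
ee_rot: [[-0.176, -0.984, -0.022], [-0.984, 0.175, 0.03], [-0.026, 0.027, -0.999]]
wrist_force: [-0.8, -0.4, 0.8]
gripper_width: 0.184
```

```bash
python3 go.py .5655 -.167 .218 -10.2; python3 snap.py 5 135 85 95 130 4
```

```text
t 6.05 p [ 0.5664 -0.1674  0.2117] F [-0.81 -0.38  0.84] M [0.016 0.239 0.038] w 0.184
tool units [-0.017  0.045 -0.249] spin units 0.016 tooly ang 169.93 tilt z [-0.0218  0.0303 -0.9993]
```

View pics/scene5.png

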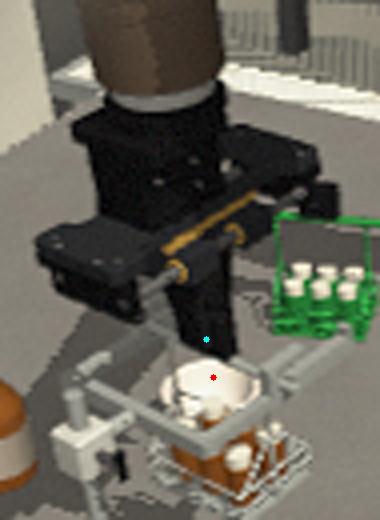

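Gripped: the opening is 16 mm as expected. I'll lift slowly and watch for the weight to come on.

servo_tool([
  {"slide": [0,0,-0.05],"spin": 0},
  {"slide": [0,0,-0.05],"spin": 0},
  {"slide": [0,0,-0.05],"spin": 0},
])

```text
time_s: 6.4
tcp_pos: [0.5651, -0.1666, 0.2121]
ee_rot: [[-0.176, -0.984, -0.027], [-0.984, 0.176, 0.033], [-0.028, 0.032, -0.999]]
wrist_force: [0.2, 1.5, -5.0]
gripper_width: 0.18
```

```bash
python3 go.py .5655 -.167 .218 -10.2
```

```text
t 6.4 p [ 0.5651 -0.1666  0.2121] F [ 0.16  1.46 -4.98] M [-0.051 -0.005  0.012] w 0.18
tool units [ 0.007 -0.011 -0.237] spin units 0.01 tooly ang 169.88 tilt z [-0.0271  0.033  -0.9991]
```

servo_tool([
  {"slide": [0,0,-0.08],"spin": 0},
  {"slide": [0,0,-0.08],"spin": 0},
  {"slide": [0,0,-0.08],"spin": 0},
])

```text
time_s: 6.7
tcp_pos: [0.5646, -0.1664, 0.2167]
ee_rot: [[-0.177, -0.984, -0.03], [-0.984, 0.176, 0.034], [-0.028, 0.036, -0.999]]
wrist_force: [-0.5, 0.4, -5.3]
gripper_width: 0.18
```

```bash
python3 go.py .5655 -.167 .218 -10.2
```

```text
t 6.7 p [ 0.5646 -0.1664  0.2167] F [-0.51  0.35 -5.33] M [-0.121 -0.069 -0.001] w 0.18
tool units [ 0.014 -0.038 -0.053] spin units 0.008 tooly ang 169.87 tilt z [-0.0302  0.034  -0.999 ]
```

servo_tool([
  {"slide": [0,0,-0.06],"spin": 0},
  {"slide": [0,0,-0.06],"spin": 0},
  {"slide": [0,0,-0.02],"spin": 0},
])

```text
time_s: 7.0
tcp_pos: [0.5649, -0.1666, 0.2209]
ee_rot: [[-0.177, -0.984, -0.029], [-0.984, 0.176, 0.034], [-0.028, 0.035, -0.999]]
wrist_force: [-0.3, 0.1, -4.9]
gripper_width: 0.179
```

```bash
python3 go.py .5655 -.167 .2193 -10.2
```

```text
t 7.0 p [ 0.5649 -0.1666  0.2209] F [-0.25  0.1  -4.91] M [-0.151 -0.042  0.016] w 0.179
tool units [ 0.014 -0.027  0.063] spin units 0.008 tooly ang 169.87 tilt z [-0.0294  0.0339 -0.999 ]
```

servo_tool([
  {"slide": [0,0.06,0.03],"spin": 0},
  {"slide": [0,0.08,0.02],"spin": 0},
  {"slide": [0,0.08,0],"spin": 0},
  {"slide": [0,0.08,0],"spin": 0},
])

```text
time_s: 7.4
tcp_pos: [0.5569, -0.1651, 0.2197]
ee_rot: [[-0.177, -0.984, -0.03], [-0.984, 0.176, 0.034], [-0.028, 0.035, -0.999]]
wrist_force: [-0.6, -0.1, -3.2]
gripper_width: 0.181
```

```bash
python3 go.py .5655 -.167 .2193 -10.2
```

```text
t 7.4 p [ 0.5569 -0.1651  0.2197] F [-0.55 -0.13 -3.17] M [-0.11  -0.047 -0.037] w 0.181
tool units [ 0.013 -0.351  0.005] spin units 0.007 tooly ang 169.86 tilt z [-0.0296  0.0341 -0.999 ]
```

servo_tool([
  {"slide": [0,0.08,-0.02],"spin": 0},
  {"slide": [0,0.08,0],"spin": 0},
  {"slide": [0,0.08,0],"spin": 0},
  {"slide": [0,0.08,0],"spin": 0},
  {"slide": [0,0.08,0],"spin": 0},
])

```text
time_s: 7.9
tcp_pos: [0.546, -0.1632, 0.2209]
ee_rot: [[-0.177, -0.984, -0.029], [-0.984, 0.176, 0.034], [-0.028, 0.035, -0.999]]
wrist_force: [1.2, -0.3, -5.2]
gripper_width: 0.187
```

```bash
python3 go.py .5655 -.167 .2193 -10.2
```

```text
t 7.9 p [ 0.546  -0.1632  0.2209] F [ 1.18 -0.33 -5.18] M [-0.109  0.005  0.007] w 0.187
tool units [ 0.014 -0.796  0.034] spin units 0.008 tooly ang 169.86 tilt z [-0.0294  0.0341 -0.999 ]
```

servo_tool([
  {"slide": [0,0.1,0.01],"spin": 0},
  {"slide": [0,0.1,0.01],"spin": 0},
  {"slide": [0,0.12,0.005],"spin": 0},
  {"slide": [0,0.12,0.005],"spin": 0},
  {"slide": [0,0.12,0.005],"spin": 0},
  {"slide": [0,0.12,0.005],"spin": 0},
  {"slide": [0,0.12,0.005],"spin": 0},
  {"slide": [0,0.12,0.005],"spin": 0},
  {"slide": [0,0.1,0],"spin": 0},
])

```text
time_s: 8.8
tcp_pos: [0.5185, -0.1583, 0.2206]
ee_rot: [[-0.177, -0.984, -0.029], [-0.984, 0.176, 0.034], [-0.028, 0.035, -0.999]]
wrist_force: [-0.7, 0.6, -4.4]
gripper_width: 0.181
```

```bash
python3 go.py .5655 -.167 .2193 -10.2; python3 snap.py 6 135 85 95 130 4
```

```text
t 8.8 p [ 0.5185 -0.1583  0.2206] F [-0.73  0.55 -4.45] M [-0.038 -0.101  0.009] w 0.181
tool units [ 0.013 -1.914 -0.015] spin units 0.007 tooly ang 169.86 tilt z [-0.0293  0.0341 -0.999 ]
```

View pics/scene6.png

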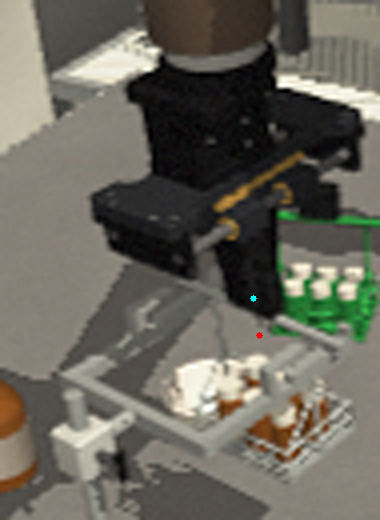

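The bar is clear of the keepers and sits between keeper and lip. I lift it over the lips and then back out along -x.

servo_tool([
  {"slide": [0,0,-0.15],"spin": 0},
  {"slide": [0,0,-0.25],"spin": 0},
  {"slide": [0,0,-0.3],"spin": 0},
  {"slide": [0,0,-0.25],"spin": 0},
  {"slide": [0,0,-0.1],"spin": 0},
])

```text
time_s: 9.35
tcp_pos: [0.5194, -0.1593, 0.2496]
ee_rot: [[-0.177, -0.984, -0.028], [-0.984, 0.176, 0.034], [-0.028, 0.034, -0.999]]
wrist_force: [-0.1, -0.4, -4.9]
gripper_width: 0.183
```

```bash
python3 go.py .437 -.144 .247 -10.2
```

```text
t 9.35 p [ 0.5194 -0.1593  0.2496] F [-0.09 -0.39 -4.89] M [-0.08  -0.062 -0.006] w 0.183
tool units [-0.017  3.346  0.219] spin units 0.008 tooly ang 169.87 tilt z [-0.0285  0.0337 -0.999 ]
```

servo_tool([
  {"slide": [0,0.15,0],"spin": 0},
  {"slide": [0,0.3,0.01],"spin": 0},
  {"slide": [0,0.4,0.015],"spin": 0},
  {"slide": [0,0.45,0.015],"spin": 0},
  {"slide": [0,0.5,0.015],"spin": 0},
  {"slide": [0,0.5,0.015],"spin": 0},
  {"slide": [0,0.4,0.015],"spin": 0},
  {"slide": [0,0.3,0.01],"spin": 0},
  {"slide": [0,0.2,0],"spin": 0},
  {"slide": [0,0.1,0],"spin": 0},
])

```text
time_s: 10.35
tcp_pos: [0.4291, -0.1432, 0.2504]
ee_rot: [[-0.177, -0.984, -0.028], [-0.984, 0.176, 0.034], [-0.029, 0.034, -0.999]]
wrist_force: [1.3, 1.2, -4.4]
gripper_width: 0.184
```

```bash
python3 go.py .443 .269 .25 -13.3; python3 snap.py 7 135 60 130 130 4
```

```text
t 10.35 p [ 0.4291 -0.1432  0.2504] F [ 1.32  1.25 -4.37] M [-0.177 -0.084 -0.049] w 0.184
tool units [-16.319   2.351   0.569] spin units 0.396 tooly ang 169.86 tilt z [-0.0284  0.0344 -0.999 ]
```

View pics/scene7.png

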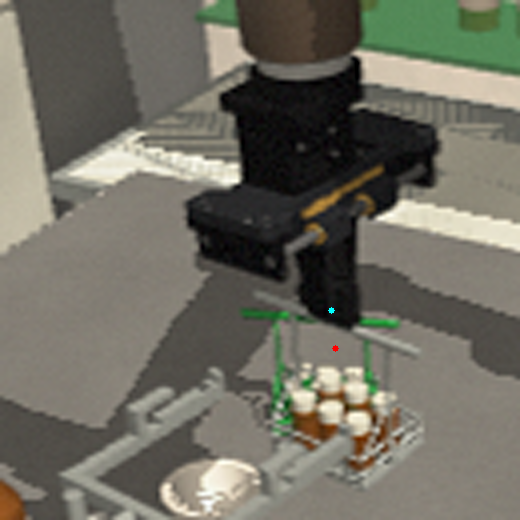

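The basket is held and the fork is cleared; the green look-alike behind it is untouched. Now I traverse to a point in front of stand_b.

servo_tool([
  {"slide": [-0.2,0.03,0.005],"spin": 0},
  {"slide": [-0.4,0.06,0.01],"spin": 0.02},
  {"slide": [-0.6,0.09,0.02],"spin": 0.02},
  {"slide": [-0.7,0.1,0.02],"spin": 0.02},
  {"slide": [-0.8,0.12,0.02],"spin": 0.02},
  {"slide": [-0.8,0.12,0.02],"spin": 0.02},
  {"slide": [-0.8,0.12,0.02],"spin": 0.02},
  {"slide": [-0.8,0.12,0.02],"spin": 0.02},
  {"slide": [-0.8,0.12,0.02],"spin": 0.02},
  {"slide": [-0.8,0.12,0.02],"spin": 0.02},
])

```text
time_s: 11.4
tcp_pos: [0.4391, 0.0367, 0.2509]
ee_rot: [[-0.206, -0.978, -0.028], [-0.978, 0.205, 0.035], [-0.029, 0.035, -0.999]]
wrist_force: [-0.0, 0.1, -4.1]
gripper_width: 0.182
```

```bash
python3 go.py .443 .269 .25 -13.3
```

```text
t 11.4 p [0.4391 0.0367 0.2509] F [-0.01  0.12 -4.07] M [-0.176 -0.101 -0.033] w 0.182
tool units [-9.119  1.75   0.357] spin units 0.182 tooly ang 168.16 tilt z [-0.0282  0.0352 -0.999 ]
```

servo_tool([
  {"slide": [-0.8,0.15,0.025],"spin": 0.02},
  {"slide": [-0.8,0.15,0.025],"spin": 0.02},
  {"slide": [-0.8,0.15,0.025],"spin": 0.02},
  {"slide": [-0.8,0.15,0.025],"spin": 0.02},
  {"slide": [-0.8,0.15,0.025],"spin": 0.02},
  {"slide": [-0.8,0.15,0.025],"spin": 0.02},
  {"slide": [-0.8,0.15,0.025],"spin": 0.02},
  {"slide": [-0.8,0.15,0.025],"spin": 0.02},
  {"slide": [-0.8,0.15,0.025],"spin": 0},
  {"slide": [-0.6,0.1,0.02],"spin": 0},
])

```text
time_s: 12.4
tcp_pos: [0.4442, 0.2529, 0.2497]
ee_rot: [[-0.224, -0.974, -0.031], [-0.974, 0.223, 0.035], [-0.027, 0.038, -0.999]]
wrist_force: [0.2, -0.1, -4.5]
gripper_width: 0.187
```

```bash
python3 go.py .443 .269 .25 -13.3; python3 - <<'E'
import numpy as np
y=np.radians(-13.3);X=np.array([np.cos(y),np.sin(y)]);s=np.array([.5694,.2385])
for d in (.131,.1,.044):print(d,s-d*X)
E
```

```text
t 12.4 p [0.4442 0.2529 0.2497] F [ 0.23 -0.09 -4.52] M [-0.014 -0.06  -0.065] w 0.187
tool units [-0.618  0.191  0.013] spin units 0.052 tooly ang 167.12 tilt z [-0.0309  0.0346 -0.9989]
0.131 [0.44191357 0.26863652]
0.1 [0.47208211 0.26150497]
0.044 [0.52658013 0.24862219]
```

servo_tool([
  {"slide": [-0.4,0.14,0.01],"spin": 0.03},
  {"slide": [-0.2,0.05,0],"spin": 0.02},
  {"slide": [0,0,0],"spin": 0},
])

```text
time_s: 12.7
tcp_pos: [0.4423, 0.2718, 0.2491]
ee_rot: [[-0.229, -0.973, -0.033], [-0.973, 0.228, 0.033], [-0.025, 0.039, -0.999]]
wrist_force: [0.2, -0.4, -5.4]
gripper_width: 0.182
```

```bash
python3 go.py .5266 .2486 .25 -13.3; python3 snap.py 8 240 120 150 130 5;  python3 snap.py 8 130 80 150 130 5 top
```

```text
t 12.7 p [0.4423 0.2718 0.2491] F [ 0.18 -0.41 -5.4 ] M [-0.09  -0.065  0.028] w 0.182
tool units [ 0.131 -3.491 -0.178] spin units 0.016 tooly ang 166.82 tilt z [-0.0325  0.0331 -0.9989]
```

View pics/scene8.png

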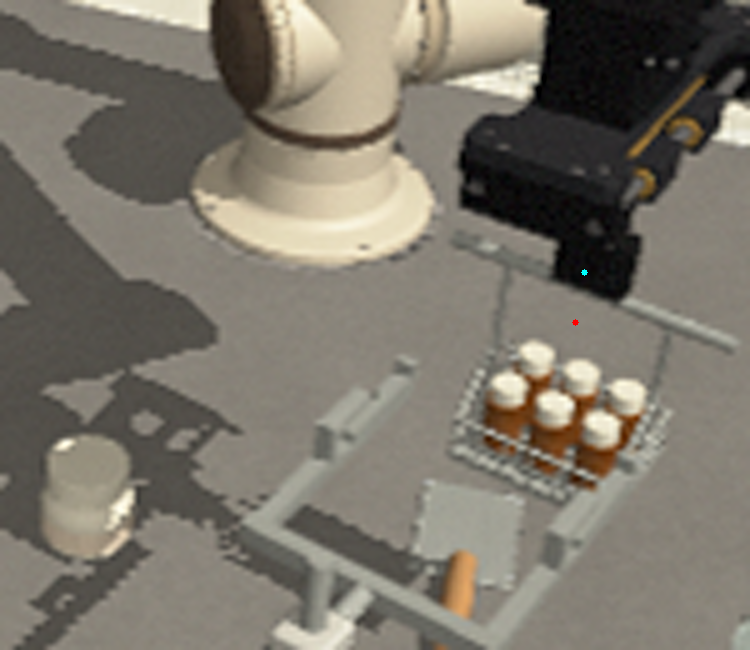

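View pics/top8.png

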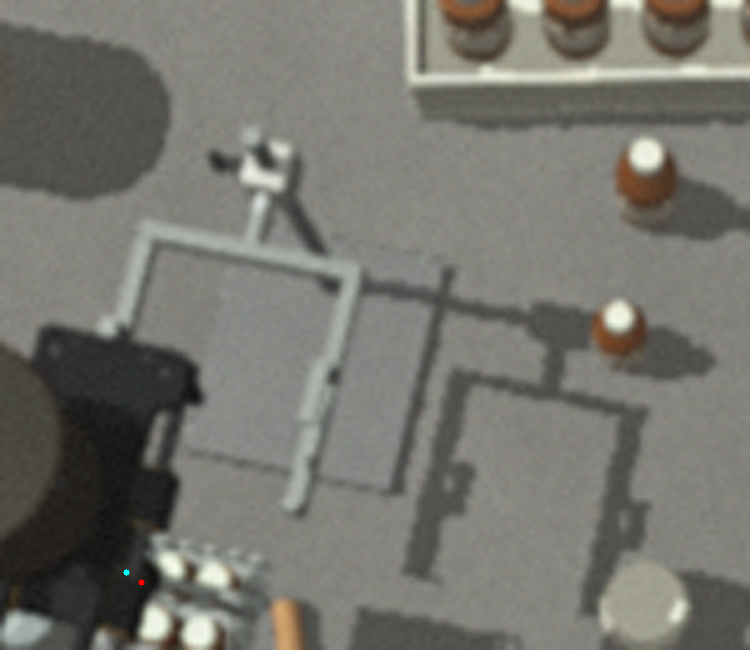

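```bash
python3 - <<'E'
from h import *
S=cam("scene",8)
f=lambda x,y:(240+(x+.5)/5-.5,120+(y+.5)/5-.5)
for z1,z2 in [(.264,.264),(.268,.268),(.272,.272),(.276,.276),(.268,.272),(.272,.268)]:
    a=plane(S,f(455,238),z1);b=plane(S,f(735,347),z2);d=b-a
    print(z1,z2,np.round(a,4),np.round(b,4),"L",round(np.linalg.norm(d),4),"yaw",round(np.degrees(np.arctan2(-d[0],d[1])),2),"mid",np.round((a+b)/2,4))
E
```

```text
0.264 0.264 [0.414  0.1972 0.264 ] [0.4504 0.3504 0.264 ] L 0.1574 yaw -13.37 mid [0.4322 0.2738 0.264 ]
0.268 0.268 [0.4201 0.1983 0.268 ] [0.4562 0.3503 0.268 ] L 0.1562 yaw -13.37 mid [0.4382 0.2743 0.268 ]
0.272 0.272 [0.4263 0.1993 0.272 ] [0.4621 0.3501 0.272 ] L 0.155 yaw -13.37 mid [0.4442 0.2747 0.272 ]
0.276 0.276 [0.4324 0.2003 0.276 ] [0.468 0.35  0.276] L 0.1539 yaw -13.37 mid [0.4502 0.2752 0.276 ]
0.268 0.272 [0.4201 0.1983 0.268 ] [0.4621 0.3501 0.272 ] L 0.1576 yaw -15.45 mid [0.4411 0.2742 0.27  ]
0.272 0.268 [0.4263 0.1993 0.272 ] [0.4562 0.3503 0.268 ] L 0.154 yaw -11.23 mid [0.4413 0.2748 0.27  ]
```

Back-projecting the bar ends onto z = 0.268 gives a length of 156 mm and yaw -13.4°, so the basket is level and aligned. The bar is about 4 mm too far in +y, so I correct that while moving over the open rails.

servo_tool([
  {"slide": [0.06,-0.15,0],"spin": 0.01},
  {"slide": [0.06,-0.3,0],"spin": 0.01},
  {"slide": [0.06,-0.45,0],"spin": 0},
  {"slide": [0,-0.5,0],"spin": 0},
  {"slide": [0,-0.5,0],"spin": 0},
  {"slide": [0,-0.5,0],"spin": 0},
  {"slide": [0,-0.45,0],"spin": 0},
  {"slide": [0,-0.3,0],"spin": 0},
  {"slide": [0,-0.2,0],"spin": 0},
  {"slide": [0,-0.05,0],"spin": 0},
])

```text
time_s: 13.8
tcp_pos: [0.5329, 0.2412, 0.2449]
ee_rot: [[-0.237, -0.971, -0.032], [-0.971, 0.236, 0.032], [-0.023, 0.039, -0.999]]
wrist_force: [0.2, 0.7, -4.1]
gripper_width: 0.182
```

```bash
python3 go.py .5266 .2475 .25 -13.3; python3 snap.py 9 240 120 150 130 5;  python3 snap.py 9 130 80 150 130 5 top
```

```text
t 13.8 p [0.5329 0.2412 0.2449] F [ 0.25  0.71 -4.06] M [-0.13   0.057  0.001] w 0.182
tool units [-0.189  0.313 -0.187] spin units -0.048 tooly ang 166.32 tilt z [-0.0324  0.032  -0.999 ]
```

View pics/scene9.png

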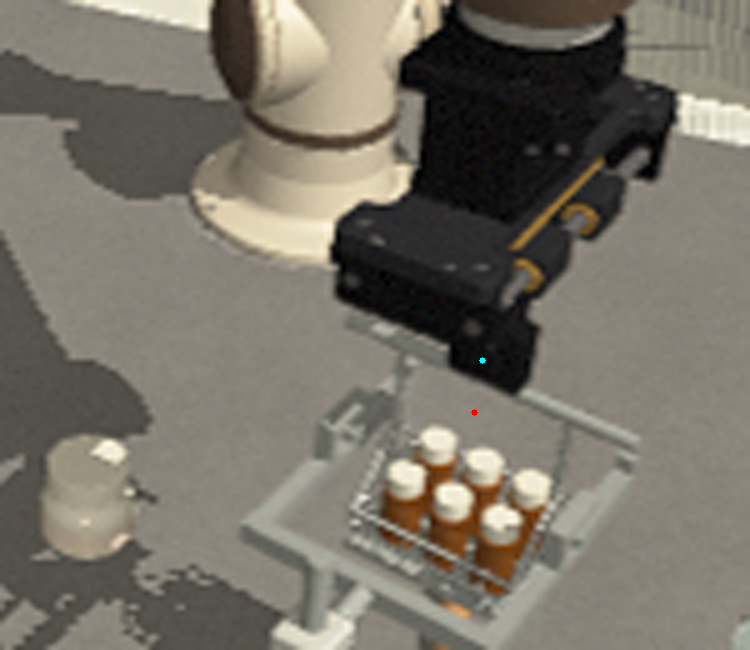

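View pics/top9.png

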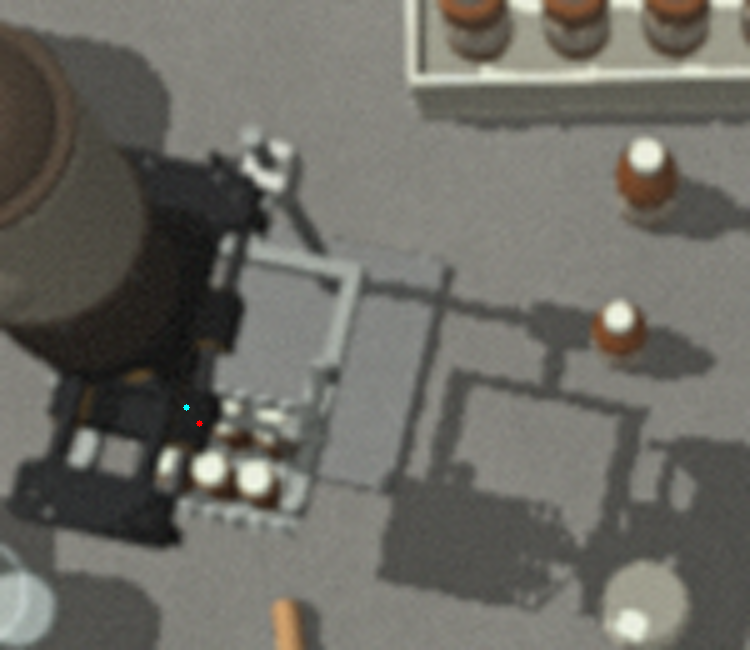

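```bash
python3 - <<'E'
from h import *
S=cam("scene",9)
f=lambda x,y:(240+(x+.5)/5-.5,120+(y+.5)/5-.5)
yw=np.radians(-13.3);X=np.array([np.cos(yw),np.sin(yw)]);Y=np.array([-X[1],X[0]]);s=np.array([.5694,.2385])
for z in (.264,.267,.270):
    a=plane(S,f(348,318),z);b=plane(S,f(637,440),z);d=b-a;m=((a+b)/2)[:2]
    print(z,"L",round(np.linalg.norm(d),4),"yaw",round(np.degrees(np.arctan2(-d[0],d[1])),2),"mid",np.round(m,4),"stand xy rel seat",np.round([(m-s)@X,(m-s)@Y],4))
t=np.array([.5329,.2412]);print("tcp rel",np.round([(t-s)@X,(t-s)@Y],4))
# scene-only fork: tips on plane
cb=lambda x,y:((x+.5)/4-.5+255,(y+.5)/4-.5+185)
for z in (.224,.229,.234):
    a=plane(S,cb(440,110),z);b=plane(S,cb(262,35),z);m=((a+b)/2)[:2];print("tips",z,np.round((a-b)[:2],4),round(np.linalg.norm(a-b),4),"rel",np.round([(m-s)@X,(m-s)@Y],4))
E
```

```text
0.264 L 0.1562 yaw -12.98 mid [0.5273 0.2428] stand xy rel seat [-0.042  -0.0055]
0.267 L 0.1553 yaw -12.98 mid [0.5313 0.2433] stand xy rel seat [-0.0382 -0.0041]
0.27 L 0.1545 yaw -12.98 mid [0.5352 0.2438] stand xy rel seat [-0.0345 -0.0027]
tcp rel [-0.0361 -0.0058]
tips 0.224 [0.0265 0.1215] 0.1244 rel [-0.0711 -0.0002]
tips 0.229 [0.0263 0.1205] 0.1233 rel [-0.0651  0.002 ]
tips 0.234 [0.026  0.1194] 0.1222 rel [-0.059   0.0042]
```

The bar is about 4 mm too far in -y and 6 to 8 mm too far forward, though still between keeper and lip. I correct both and come down partway.

servo_tool([
  {"slide": [-0.05,0.08,0],"spin": -0.02},
  {"slide": [-0.05,0.1,0.1],"spin": 0},
  {"slide": [-0.02,0.05,0.2],"spin": 0},
  {"slide": [0,0,0.25],"spin": 0},
  {"slide": [0,0,0.25],"spin": 0},
  {"slide": [0,0,0.15],"spin": 0},
  {"slide": [0,0,0.08],"spin": 0},
])

```text
time_s: 14.6
tcp_pos: [0.5241, 0.2477, 0.218]
ee_rot: [[-0.232, -0.972, -0.033], [-0.973, 0.23, 0.033], [-0.024, 0.04, -0.999]]
wrist_force: [0.8, -0.4, -4.4]
gripper_width: 0.183
```

```bash
cat > rel.py <<'E'
import numpy as np
from station import sense
s=sense();t=np.array(s["tcp_pos"]);R=np.array(s["ee_rot"])
yw=np.radians(-13.3);X=np.array([np.cos(yw),np.sin(yw)]);Y=np.array([-X[1],X[0]]);o=np.array([.5694,.2385])
F=np.array(s["wrist_force"]);M=np.array(s["moment"])
print("t",round(s["time_s"],2),"rel mm x,y",np.round([(t[:2]-o)@X*1e3,(t[:2]-o)@Y*1e3],1),"z",round(t[2]*1e3,1),"F stand",np.round([F[:2]@X,F[:2]@Y,F[2]],2),"M",np.round([M[:2]@X,M[:2]@Y,M[2]],3),"w",round(s["gripper_width"],3),"yaw",round(np.degrees(np.arctan2(R[1,1],R[0,1]))-180,2),"tz",np.round(R[:2,2],4))
E
python3 rel.py
```

```text
t 14.6 rel mm x,y [-46.2  -1.5] z 218.0 F stand [ 0.84 -0.17 -4.41] M [-0.078 -0.024  0.005] w 0.183 yaw -13.34 tz [-0.0329  0.0328]
```

servo_tool([
  {"slide": [0,0,0.08],"spin": 0},
  {"slide": [0,0,0.08],"spin": 0},
  {"slide": [0,0,0.06],"spin": 0},
  {"slide": [0,0,0.06],"spin": 0},
  {"slide": [0,0,0.05],"spin": 0},
])

```text
time_s: 15.1
tcp_pos: [0.5242, 0.2479, 0.2091]
ee_rot: [[-0.232, -0.972, -0.033], [-0.972, 0.231, 0.033], [-0.024, 0.039, -0.999]]
wrist_force: [0.0, -0.2, -5.2]
gripper_width: 0.179
```

```bash
python3 rel.py; python3 snap.py 10 260 160 130 110 6
```

```text
t 15.1 rel mm x,y [-46.2  -1.2] z 209.1 F stand [ 0.05 -0.2  -5.19] M [-0.052 -0.077  0.059] w 0.179 yaw -13.35 tz [-0.0326  0.0327]
```

View pics/scene10.png

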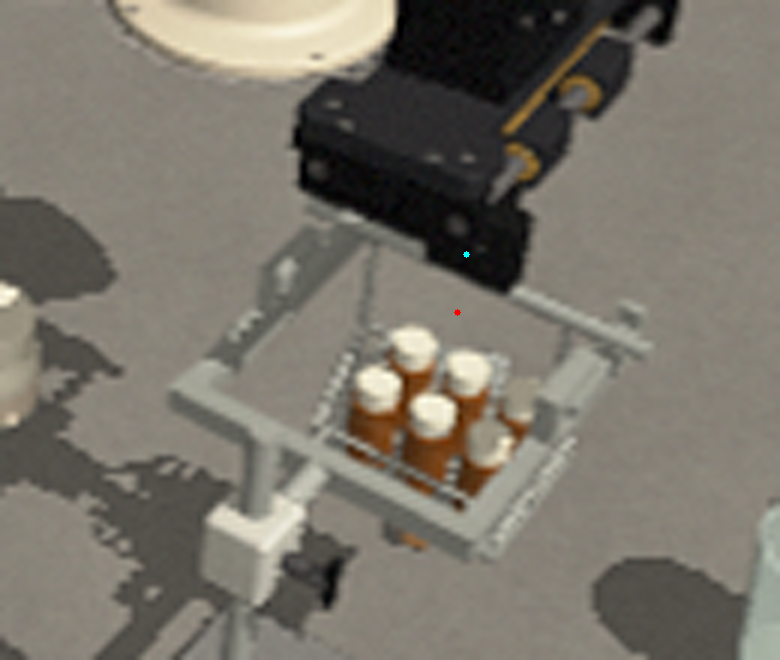

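The bar at (520-650, 290-350) is above the right rail, between the keeper at about (565,385) and the tip lip at (632,315). I continue feeling down slowly.

servo_tool([
  {"slide": [0,0,0.05],"spin": 0},
  {"slide": [0,0,0.05],"spin": 0},
  {"slide": [0,0,0.05],"spin": 0},
  {"slide": [0,0,0.05],"spin": 0},
])

```text
time_s: 15.55
tcp_pos: [0.5242, 0.2482, 0.2039]
ee_rot: [[-0.232, -0.972, -0.032], [-0.972, 0.231, 0.033], [-0.025, 0.039, -0.999]]
wrist_force: [0.3, -0.2, -4.6]
gripper_width: 0.179
```

```bash
python3 rel.py
```

```text
t 15.55 rel mm x,y [-46.2  -1. ] z 203.9 F stand [ 0.38 -0.14 -4.62] M [-0.128 -0.097 -0.038] w 0.179 yaw -13.35 tz [-0.0321  0.033 ]
```

servo_tool([
  {"slide": [0,0,0.05],"spin": 0},
  {"slide": [0,0,0.04],"spin": 0},
  {"slide": [0,0,0.04],"spin": 0},
])

```text
time_s: 15.85
tcp_pos: [0.5243, 0.2483, 0.2018]
ee_rot: [[-0.231, -0.972, -0.031], [-0.973, 0.23, 0.033], [-0.025, 0.038, -0.999]]
wrist_force: [-2.1, -0.1, -0.0]
gripper_width: 0.182
```

```bash
python3 rel.py
```

```text
t 15.85 rel mm x,y [-46.2  -0.8] z 201.8 F stand [-2.01 -0.61 -0.04] M [-0.215  0.573 -0.018] w 0.182 yaw -13.33 tz [-0.0309  0.0333]
```

Rails felt at TCP z = 0.202: Fz went from -4.6 to 0, with little roll moment, so both arms are touched. That puts the seat at z of about 0.2195. I ease up about 1 mm and slide back slowly.

servo_tool([
  {"slide": [0,0,-0.06],"spin": 0},
  {"slide": [0,-0.05,-0.02],"spin": 0},
  {"slide": [0,-0.07,-0.005],"spin": 0},
  {"slide": [0,-0.07,-0.005],"spin": 0},
  {"slide": [0,-0.07,-0.005],"spin": 0},
])

```text
time_s: 16.35
tcp_pos: [0.5309, 0.2467, 0.2031]
ee_rot: [[-0.231, -0.972, -0.031], [-0.973, 0.23, 0.033], [-0.025, 0.038, -0.999]]
wrist_force: [0.4, -0.2, -4.8]
gripper_width: 0.182
```

```bash
python3 rel.py
```

```text
t 16.35 rel mm x,y [-39.3  -0.8] z 203.1 F stand [ 0.42 -0.13 -4.78] M [-0.031 -0.082 -0.011] w 0.182 yaw -13.33 tz [-0.0314  0.0335]
```

servo_tool([
  {"slide": [0,-0.07,-0.003],"spin": 0},
  {"slide": [0,-0.07,-0.003],"spin": 0},
  {"slide": [0,-0.07,-0.003],"spin": 0},
  {"slide": [0,-0.07,-0.003],"spin": 0},
  {"slide": [0,-0.07,-0.003],"spin": 0},
  {"slide": [0,-0.07,-0.003],"spin": 0},
])

```text
time_s: 16.95
tcp_pos: [0.5422, 0.2441, 0.2029]
ee_rot: [[-0.232, -0.972, -0.032], [-0.972, 0.231, 0.033], [-0.025, 0.039, -0.999]]
wrist_force: [-0.3, 0.4, -4.5]
gripper_width: 0.178
```

```bash
python3 rel.py
```

```text
t 16.95 rel mm x,y [-27.8  -0.8] z 202.9 F stand [-0.36  0.29 -4.46] M [-0.053 -0.001  0.008] w 0.178 yaw -13.34 tz [-0.0318  0.0334]
```

Now the bar reaches the keeper entrance at -22 mm. I check more often here.

servo_tool([
  {"slide": [0,-0.06,-0.002],"spin": 0},
  {"slide": [0,-0.06,-0.002],"spin": 0},
  {"slide": [0,-0.06,-0.002],"spin": 0},
  {"slide": [0,-0.06,-0.002],"spin": 0},
  {"slide": [0,-0.06,-0.002],"spin": 0},
])

```text
time_s: 17.45
tcp_pos: [0.5501, 0.2422, 0.2029]
ee_rot: [[-0.232, -0.972, -0.032], [-0.972, 0.231, 0.033], [-0.025, 0.039, -0.999]]
wrist_force: [-0.6, 0.4, -4.8]
gripper_width: 0.182
```

```bash
python3 rel.py; python3 snap.py 11 260 160 130 110 6
```

```text
t 17.45 rel mm x,y [-19.6  -0.8] z 202.9 F stand [-0.71  0.28 -4.77] M [-0.06  -0.011  0.022] w 0.182 yaw -13.34 tz [-0.0319  0.0334]
```

View pics/scene11.png

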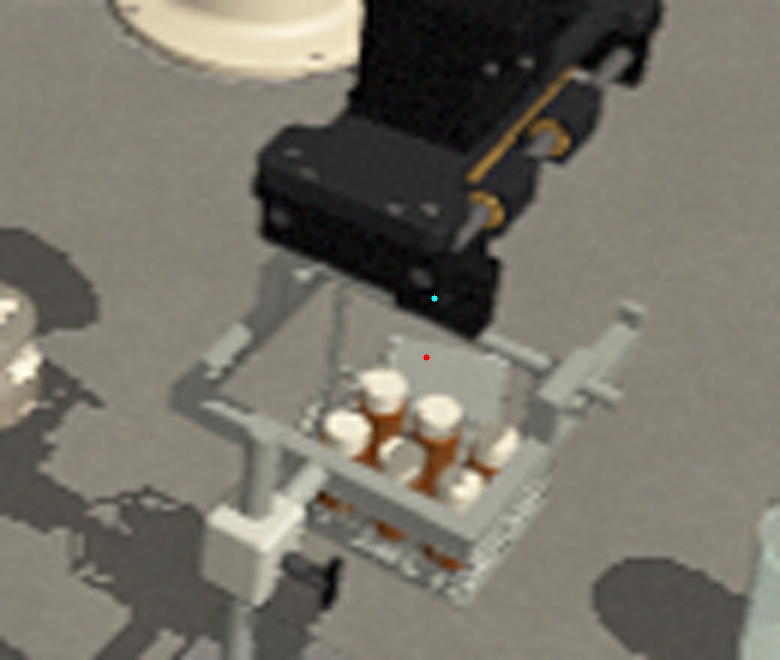

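The right bar end at (605,390) emerges beyond the keeper, so it is passing under it with no force. I continue toward the back wall.

servo_tool([
  {"slide": [0,-0.06,-0.002],"spin": 0},
  {"slide": [0,-0.06,-0.002],"spin": 0},
  {"slide": [0,-0.06,-0.002],"spin": 0},
  {"slide": [0,-0.06,-0.002],"spin": 0},
  {"slide": [0,-0.06,-0.002],"spin": 0},
  {"slide": [0,-0.06,-0.002],"spin": 0},
  {"slide": [0,-0.06,-0.002],"spin": 0},
])

```text
time_s: 18.2
tcp_pos: [0.5614, 0.2396, 0.2028]
ee_rot: [[-0.231, -0.972, -0.032], [-0.973, 0.23, 0.033], [-0.025, 0.038, -0.999]]
wrist_force: [-0.8, 0.8, -4.3]
gripper_width: 0.18
```

```bash
python3 rel.py
```

```text
t 18.2 rel mm x,y [-8.  -0.8] z 202.8 F stand [-0.93  0.65 -4.31] M [-0.099  0.003 -0.017] w 0.18 yaw -13.33 tz [-0.0316  0.0334]
```

servo_tool([
  {"slide": [0,-0.05,-0.002],"spin": 0},
  {"slide": [0,-0.05,-0.002],"spin": 0},
  {"slide": [0,-0.05,-0.002],"spin": 0},
  {"slide": [0,-0.05,-0.002],"spin": 0},
])

```text
time_s: 18.6
tcp_pos: [0.5667, 0.2381, 0.2023]
ee_rot: [[-0.232, -0.972, -0.032], [-0.972, 0.231, 0.033], [-0.025, 0.039, -0.999]]
wrist_force: [1.3, -1.1, -4.4]
gripper_width: 0.183
```

```bash
python3 rel.py
```

```text
t 18.6 rel mm x,y [-2.5 -1. ] z 202.3 F stand [ 1.5  -0.82 -4.37] M [-0.042 -0.087 -0.021] w 0.183 yaw -13.35 tz [-0.0322  0.0328]
```

servo_tool([
  {"slide": [0,-0.05,-0.005],"spin": 0},
  {"slide": [0,-0.05,-0.005],"spin": 0},
])

```text
time_s: 18.8
tcp_pos: [0.5694, 0.2375, 0.2023]
ee_rot: [[-0.232, -0.972, -0.032], [-0.972, 0.231, 0.033], [-0.024, 0.039, -0.999]]
wrist_force: [-0.1, 1.0, -5.0]
gripper_width: 0.177
```

```bash
python3 rel.py
```

```text
t 18.8 rel mm x,y [ 0.2 -1. ] z 202.3 F stand [-0.36  0.92 -4.98] M [-0.054 -0.078 -0.02 ] w 0.177 yaw -13.36 tz [-0.0323  0.0328]
```

servo_tool([
  {"slide": [0,-0.05,-0.005],"spin": 0},
  {"slide": [0,-0.05,-0.005],"spin": 0},
])

```text
time_s: 19.0
tcp_pos: [0.57, 0.2371, 0.2021]
ee_rot: [[-0.232, -0.972, -0.037], [-0.972, 0.231, 0.033], [-0.024, 0.043, -0.999]]
wrist_force: [-6.3, 1.8, -3.2]
gripper_width: 0.182
```

```bash
python3 rel.py
```

```text
t 19.0 rel mm x,y [ 0.9 -1.2] z 202.1 F stand [-6.5   0.31 -3.24] M [ 0.299  1.723 -0.006] w 0.182 yaw -13.35 tz [-0.0367  0.0329]
```

The back walls are felt: -6.5 N along x at rel x = +0.9, with no yaw moment. I back off about 3 mm to centre the bar over the notches.

servo_tool([
  {"slide": [0,0.07,0],"spin": 0},
  {"slide": [0,0.06,0],"spin": 0},
  {"slide": [0,0.02,0],"spin": 0},
])

```text
time_s: 19.3
tcp_pos: [0.5673, 0.238, 0.2025]
ee_rot: [[-0.232, -0.972, -0.034], [-0.972, 0.231, 0.033], [-0.024, 0.041, -0.999]]
wrist_force: [0.6, -0.1, -4.1]
gripper_width: 0.179
```

```bash
python3 rel.py
```

```text
t 19.3 rel mm x,y [-1.9 -0.9] z 202.5 F stand [ 0.63  0.01 -4.06] M [-0.14  -0.104 -0.014] w 0.179 yaw -13.34 tz [-0.0341  0.0329]
```

servo_tool([
  {"slide": [0,0,0.05],"spin": 0},
  {"slide": [0,0,0.05],"spin": 0},
  {"slide": [0,0,0.05],"spin": 0},
])

```text
time_s: 19.6
tcp_pos: [0.5678, 0.2381, 0.199]
ee_rot: [[-0.232, -0.972, -0.032], [-0.972, 0.231, 0.033], [-0.025, 0.039, -0.999]]
wrist_force: [-0.0, -0.1, -4.5]
gripper_width: 0.181
```

```bash
python3 rel.py
```

```text
t 19.6 rel mm x,y [-1.5 -0.8] z 199.0 F stand [-0.   -0.1  -4.51] M [-0.09  -0.05   0.027] w 0.181 yaw -13.35 tz [-0.0323  0.0332]
```

Below rail height (3 mm under the contact level) and still hanging freely, so the bar is inside both notches. I continue lowering.

servo_tool([
  {"slide": [0,0.01,0.05],"spin": 0},
  {"slide": [0,0,0.04],"spin": 0},
  {"slide": [0,0,0.03],"spin": 0},
])

```text
time_s: 19.9
tcp_pos: [0.5676, 0.2381, 0.1964]
ee_rot: [[-0.232, -0.972, -0.032], [-0.973, 0.231, 0.033], [-0.025, 0.039, -0.999]]
wrist_force: [-1.7, -0.2, -0.5]
gripper_width: 0.183
```

```bash
python3 rel.py
```

```text
t 19.9 rel mm x,y [-1.7 -0.8] z 196.4 F stand [-1.6  -0.55 -0.49] M [-0.125  0.46  -0.001] w 0.183 yaw -13.34 tz [-0.0318  0.033 ]
```

The floor is felt 5.6 to 6 mm below rail level, the weight is transferred, and there is no roll moment. I add one small settle and take a look before letting go.

servo_tool([
  {"slide": [0,0,0.02],"spin": 0},
  {"slide": [0,0,0.01],"spin": 0},
])

```text
time_s: 20.1
tcp_pos: [0.5676, 0.2382, 0.1967]
ee_rot: [[-0.231, -0.972, -0.031], [-0.973, 0.23, 0.033], [-0.025, 0.038, -0.999]]
wrist_force: [-1.9, -0.4, -3.1]
gripper_width: 0.182
```

```bash
python3 rel.py; python3 snap.py 12 260 160 130 110 6
```

```text
t 20.1 rel mm x,y [-1.7 -0.7] z 196.7 F stand [-1.79 -0.79 -3.11] M [-0.154  0.266  0.021] w 0.182 yaw -13.32 tz [-0.0308  0.0333]
```

View pics/scene12.png

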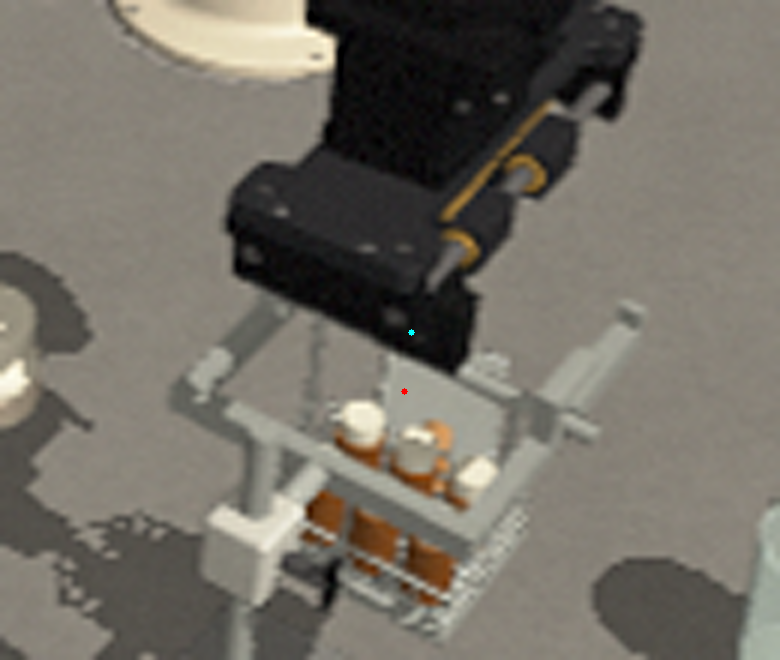

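The upward creep has taken back a little weight. I lower until the rails carry all of it.

servo_tool([
  {"slide": [0,0,0.05],"spin": 0},
  {"slide": [0,0,0.05],"spin": 0},
  {"slide": [0,0,0.05],"spin": 0},
])

```text
time_s: 20.45
tcp_pos: [0.5678, 0.2382, 0.1958]
ee_rot: [[-0.23, -0.973, -0.028], [-0.973, 0.229, 0.034], [-0.026, 0.035, -0.999]]
wrist_force: [-4.6, -0.5, 4.2]
gripper_width: 0.18
```

```bash
python3 rel.py
```

```text
t 20.45 rel mm x,y [-1.5 -0.6] z 195.8 F stand [-4.37 -1.53  4.25] M [-0.389  1.192  0.042] w 0.18 yaw -13.28 tz [-0.0284  0.0337]
```

Firmly home: 6.2 mm below rail level, with the floor carrying everything. Releasing.

servo_tool([
  {"slide": [0,0,0],"spin": 0},
  {"slide": [0,0,0],"spin": 0},
  {"slide": [0,0,0],"spin": 0},
  {"slide": [0,0,0],"spin": 0},
  {"slide": [0,0,0],"spin": 0},
  {"slide": [0,0,0],"spin": 0},
], gripper=100)

```text
time_s: 21.05
tcp_pos: [0.5706, 0.2393, 0.196]
ee_rot: [[-0.23, -0.973, -0.022], [-0.973, 0.229, 0.036], [-0.03, 0.03, -0.999]]
wrist_force: [0.5, -0.0, 0.9]
gripper_width: 0.582
```

```bash
python3 rel.py; python3 snap.py 13 260 160 130 110 6
```

```text
t 21.05 rel mm x,y [1. 1.] z 196.0 F stand [0.47 0.11 0.86] M [-0.046  0.013 -0.022] w 0.582 yaw -13.27 tz [-0.0222  0.0363]
```

View pics/scene13.png

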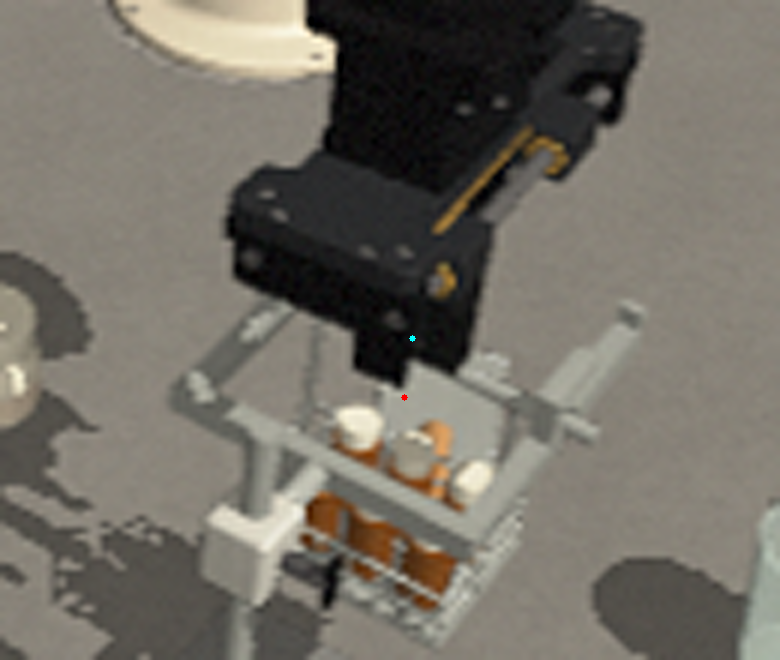

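Released with no residual forces. I withdraw straight up.

servo_tool([
  {"slide": [0,0.05,-0.1],"spin": 0},
  {"slide": [0,0.05,-0.2],"spin": 0},
  {"slide": [0,0,-0.3],"spin": 0},
  {"slide": [0,0,-0.4],"spin": 0},
  {"slide": [0,0,-0.5],"spin": 0},
  {"slide": [0,0,-0.6],"spin": 0},
  {"slide": [0,0,-0.7],"spin": 0},
  {"slide": [0,0,-0.8],"spin": 0},
  {"slide": [0,0,-0.5],"spin": 0},
  {"slide": [0,0,-0.2],"spin": 0},
])

```text
time_s: 22.1
tcp_pos: [0.5712, 0.2355, 0.3153]
ee_rot: [[-0.23, -0.973, -0.017], [-0.973, 0.229, 0.038], [-0.034, 0.025, -0.999]]
wrist_force: [-0.6, 0.3, 0.1]
gripper_width: 0.609
```

```bash
python3 rel.py; python3 snap.py 14 255 160 130 130 4; python3 snap.py 14 130 80 150 130 5 top
```

```text
t 22.1 rel mm x,y [ 2.5 -2.5] z 315.3 F stand [-0.65  0.11  0.11] M [-0.059  0.038  0.013] w 0.609 yaw -13.26 tz [-0.0167  0.0385]
```

View pics/scene14.png

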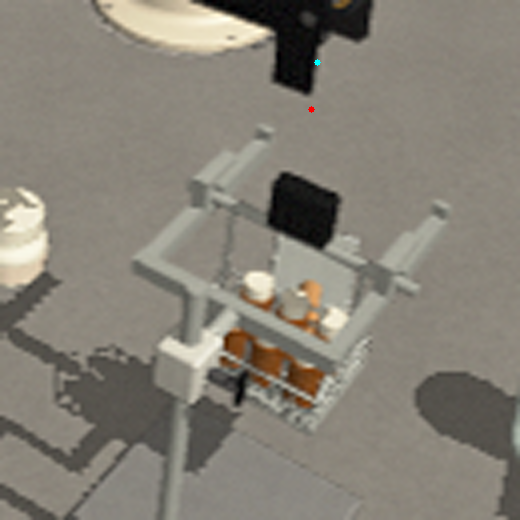

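View pics/top14.png

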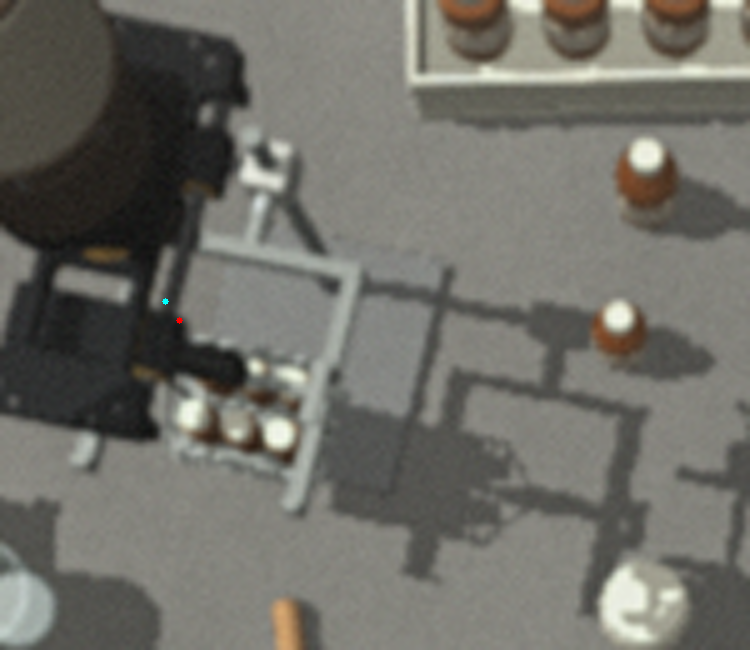

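The basket hangs on stand_b with its black grip at scene crop (305,210) and its bar ends showing past both arms under the keepers. I back the arm off a bit more, let a second pass, and check for rocking and position.

servo_tool([
  {"slide": [0,0.1,-0.3],"spin": 0},
  {"slide": [0,0.3,-0.5],"spin": 0},
  {"slide": [0,0.4,-0.5],"spin": 0},
  {"slide": [0,0.4,-0.4],"spin": 0},
  {"slide": [0,0.2,-0.2],"spin": 0},
  {"slide": [0,0,0],"spin": 0},
  {"slide": [0,0,0],"spin": 0},
  {"slide": [0,0,0],"spin": 0},
])

```text
time_s: 23.0
tcp_pos: [0.5334, 0.2424, 0.3661]
ee_rot: [[-0.229, -0.973, -0.02], [-0.973, 0.228, 0.038], [-0.032, 0.028, -0.999]]
wrist_force: [0.2, -0.1, -0.3]
gripper_width: 0.609
```

```bash
python3 rel.py; python3 snap.py 15 255 160 130 130 4; python3 snap.py 15 0 0 512 384 1 top; python3 - <<'E'
from h import *
yw=np.radians(-13.3);X=np.array([np.cos(yw),np.sin(yw)]);Y=np.array([-X[1],X[0]]);s=np.array([.5694,.2385])
for i in (14,15):
    S=cam("scene",i);im=S[3];m=(im.max(2)<35).astype(np.uint8);m[:195]=0
    k,l,st,ce=cv2.connectedComponentsWithStats(m)
    for j in range(1,k):
        if st[j][4]>60 and 300<ce[j][0]<350: 
            P=plane(S,ce[j],.2395);print(i,st[j],np.round(ce[j],2),np.round(P,4),"rel mm",np.round([(P[:2]-s)@X*1e3,(P[:2]-s)@Y*1e3],1))
S=cam("scene",15)
f=lambda x,y:(255+(x+.5)/4-.5,160+(y+.5)/4-.5)
# A reference: same measure with the grip at stand_a (z .255, known home)
S0=cam("scene",0);print("A ref",plane(S0,(187.,166.4),.255))
E
```

```text
t 23.0 rel mm x,y [-36.   -4.5] z 366.1 F stand [ 0.18 -0.05 -0.3 ] M [-0.03   0.056  0.032] w 0.609 yaw -13.19 tz [-0.0198  0.0377]
14 [322 203  17  19 218] [330.18 212.02] [0.5679 0.2403 0.2395] rel mm [-1.9  1.4]
15 [322 203  17  19 218] [330.21 212.09] [0.5681 0.2405 0.2395] rel mm [-1.7  1.6]
A ref [ 0.56618521 -0.16519583  0.255     ]
```

View pics/scene15.png

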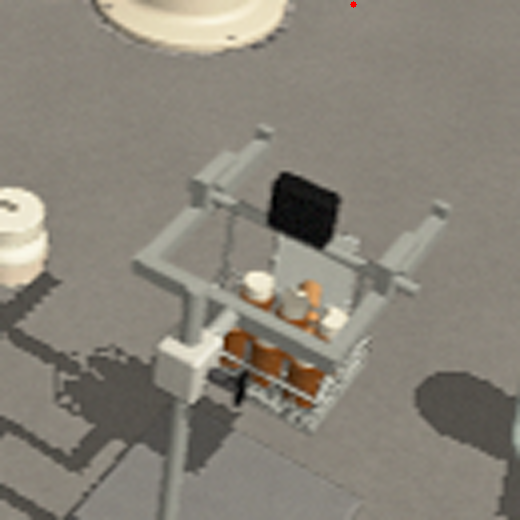

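View pics/top15.png

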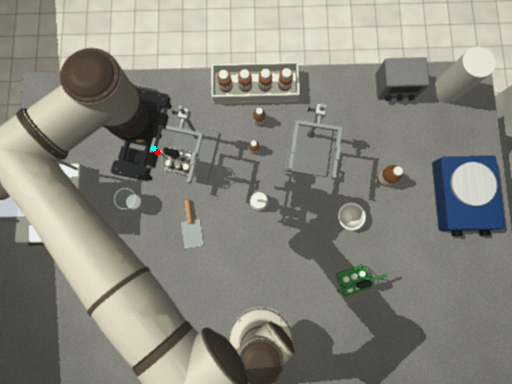

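The basket is still (0.07 px between pictures) and sits level at the expected seat, about 1.6 mm in y, the same bias the scene camera showed at stand_a. The bystanders are where they were. Handing in.

```bash
python3 -c "
from station import r
print(r.finish_job())"
```

```text
the job is handed in; nothing more can be done
None
```

The basket now hangs on stand_b's hook, with its bar home in both notches. I handed the job in at 23 s of the 64 s allowed. It was never set down or dropped, and the tool's tilt varied by about 1° while it carried the basket.

**How it went**
- I took the basket off stand_a by lifting it 8–9 mm, sliding it out under the keepers and lifting it over the lips.
- **Rails:** on stand_b I felt these at a seat height of about 0.2195 m, close to the 0.219 m the cameras gave.
- **Back walls:** the bar met these with 6.5 N and no twist.
- **Notch floors:** I felt these about 6 mm below the rails. The weight was fully on the stand before I let go.

**Last checks**
- The grip block shifted less than 0.1 px between two pictures 0.9 s apart.
- It sits within 2 mm of the estimated seat, and the robot is clear of everything with no force on the wrist.
- The bystanders and the green look-alike look unmoved in the final top view; I judged that by eye rather than measuring it.

**What disagreed**
- **Finger height:** the fingertips in the pictures sit about 32 mm behind the TCP position the robot reports. I set the grasp height by the pictures; the 16 mm closing width and the later touches agreed with that.
- **Tool tilt:** the tool leaned up to 2.7° from vertical, of which about 2° was there before I gripped. A bar measurement before stand_b agreed with it being level.
- **Uneven load:** in the final press before release, the roll moment suggested one notch carried somewhat more than the other. The basket still hung level afterwards.

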